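Ready the sample carrier for carrying

TASK

Get the sample carrier ready to be carried: the slide box has slid out over its folded carry handle, so push the box back along its bay until it sits flush against the tube rack, then swing the carry handle up, past its part-way clicks, until it is seated in its last click, fully upright. Keep the slide box flat on the deck all the time and leave the two specimen cups standing where they are.

Things in the scene. Friction and masses are not known exactly. Their poses are not given: they have to be found in the camera images.
- sample_carrier: White plastic carrier with grey deck, 188 mm across (its x), 232 mm long (its y), held in a black dock plate on the bench: it cannot shift. Origin: centre of its footprint at bench height; z up. The deck is 66 mm above the bench; rims 16 mm higher run along both long sides. At the +y end an upright ear (top 114 mm above the bench) carries the spring plunger of the handle's click hinge.
- rack_face (a point): Where the slide box must butt: middle of the side that the tube rack turns to it, at deck height; this side is a plane square to the carrier's y (point axes = carrier axes). The clear rack stands fixed on the deck from here to 62 mm further along +y, 168 mm along x, 68 mm high; its eight stoppered blood tubes reach up to 160 mm above the bench.
- bay_end (a point): Middle of the top of the end wall at the carrier's -y end, 70 mm above the bench, wall 8 mm thick; nothing there is higher. Going +y from it: a 24 mm wide channel in which one handle arm lies below deck level, then the deck's bay for the slide box, flanked by two ribs along y, 8 mm high. The axes are the carrier's.
- handle_hinge (a point): Middle of the handle's hinge line, 55 mm above the bench, over the carrier's origin. The hinge line runs along y (point axes = carrier axes).
- carry_handle (a joint): Handle angle (rad): 0 = folded flat towards the carrier's -x, grows as it swings up, 1.57 = fully upright at its end stop. The hinge clicks every 30 degrees and holds the handle at 0, about 0.48, about 1.02 and 1.57. Each click resists with up to about 5 N at the grip; half-way between two clicks (the last at 1.31) the handle springs forward into the next by itself.
- handle_grip (a point): Middle of the handle's black ribbed grip (22 mm diameter, 120 mm long, along the carrier's y), 160 mm from the hinge line. The handle is a U of 12 mm round bar with arms at y = -96 and +96 mm of the carrier. Folded, the grip lies beside the carrier 55 mm above the bench, nothing below it, 50 mm clear of the carrier's side. The point turns with the handle.
- slide_box_mid (a point): Centre (half-way up) of the loose grey slide box with closed lid, 79 mm (its x) by 95 mm (its y) by 33 mm high, 0.11 to 0.23 kg, on the deck, its axes nearly the carrier's. At first its -y end overhangs the channel, over the handle's arm, with a gap of 17 to 28 mm to the rack. Flush, its centre is 47.5 mm from rack_face along y.
- specimen_cup_1: Specimen cup with screw lid, 64 mm diameter, 71 mm high, a bystander to the left of the carrier; origin at the centre of its underside.
- specimen_cup_2: Another such specimen cup, standing close beside the carrier's +x side, a bystander; origin at the centre of its underside.
There are look-alikes about, which are no part of the job. Leave any orange look-alike of the part that bears slide_box_mid alone.

How it is judged:
By the outcome, as a careful person would: the job done as asked, in the order asked, and still so for the second after the job is handed in, with the robot touching nothing.
It also fails if it takes over 45 s, if anything falls off the work surface, if the arm or the gripper's body presses on something with over 40 N, if the wrist force passes 120 N, or if a joint passes its speed limit or range.

ROBOT

A 7-joint arm with a two-finger parallel gripper is mounted at the origin on a cart in front of the work surface, level with it; the furniture and walls round the work are solid. World frame = base frame: x ahead of the robot, y to its left, z up, the work surface at z = 0. Lengths are in m, angles in degrees, forces in N, time in s.
With the tool pointing down it reaches from about 0.35 to 0.9 m from the base axis. Payload 7.2 kg.
Tool frame: the origin (TCP) lies on the centre line of the jaws, within the pads' length; the fingertips stand 11 mm ahead of it and the grasp point (between the pads) lies 8 mm behind it; z points along the fingers, y is the direction in which the jaws open and shut (so a half turn about z gives the same grasp; the last joint's range is limited). The gripper opens to 85 mm and grips with 20 to 120 N. Pads are 22 mm wide; open, the fingers measure 114 mm over their backs; the gripper's body (76 mm by 85 mm) begins 54 mm behind the grasp point. The pads swing forward as they close: fully open they stand 13 mm farther back than shut.
Start: joints at [-70.485, 23.554, -0.728, 91.456, 0.321, 64.991, -4.71], TCP at [0.248, 0.573, 0.21] pointing down, gripper open.
Joint ranges: [-169.25, 169.25], [-16.82, 113.86], [-84.01, 82.57], [7.8, 145.47], [-59.2, 239.2], [7.22, 106.19], [-163.78, 163.78]. Speed limits (degrees/s): [136.94, 136.94, 172.46, 172.46, 180, 180, 180].

INTERFACE

Orientations are given as [roll, pitch, yaw] about the fixed x, y, z axes, in that order (R = Rz(yaw) Ry(pitch) Rx(roll)).
In Python, from station import * gives the robot as it stands.
- The arm moves only by the tool jog_arm, never from a script. Its argument "steps" is a list of rows, each a list of 3 entries, a list of its own where there are three numbers: the shift along the world's x, y, z scaled (see below), then the turn, a rotation vector about the world's x, y, z scaled (see below), then the gripper's target within -1 to 1 (fully open at 1, half-way at 0, shut at -1). A call has 1 to 8 rows; each row shifts and turns the commanded pose from where the row before left it; what a row does not reach is not made up. The controller multiplies each number of a shift by 1000 mm and each number of a turn by 30 degrees. A row lasts 1/12 s, in which the tool goes at most 41.7 mm and 7.16 degrees, less where a joint would pass 70% of its speed; a pose out of reach is approached as far as the arm can. A call with a number of a shift or a turn outside -1 to 1 is refused whole. A call with a gripper value outside its range is refused whole. The fingers move at their own pace and stop on an object; the grip force is fixed at half the most. Time passes only in rows, so rows that do not move let the fingers close. It gives the time, the measured TCP pose, the force and the opening at its end, in the units of the state.
- sense(): the state, without advancing time (a new reading comes with each control period).
- grab_frame(name): name is "scene" or "top" or "wrist"; returns a dict with "color" (420x560x3 uint8, blue, green, red), "depth" (420x560 float32, m along the optical axis (not along the pixel's ray), 0 where there is no reading), "fx", "fy", "cx", "cy" (pixels), "R" (3x3) and "t" (3): a world point X has camera coordinates R X + t; the wrist camera has in their place "hand_eye" (4x4, takes a point from camera to tool coordinates, whose origin is the TCP and whose axes are the flange's). Camera axes: x right, y down, z forward; pixel columns grow to the right and rows downward; lengths in m; the calibration is good to about 2 mm. The wrist camera is an equidistant fisheye: a pixel r from the principal point sees the ray r / f radians off the axis. A picture is of the moment at which its call begins: read the wrist's pose just before it.
- close_job(): hands the job in, once; it reports no verdict.
The state is a dict: "time": time; "joint_pos": joint angles; "dq": joint speeds; "effort": joint torques, N m; "tcp_pos": TCP position; "tool_rot": TCP orientation; "ft_force": force on the tool from outside, world axes, zero at the start; "torque": the same for the moment, N m; "gripper_width": finger opening in m.
Only numpy, scipy, OpenCV 4.12 (cv2) and the standard library are available. Lean on these libraries where they do the work, as an engineer would, in place of code of your own. Each camera call takes 0.05 s, during which the arm holds its last target.

## Working session

There is one attempt and no reset: what is moved stays moved. The work goes in short steps, Python scripts to look and compute and a tool call to move; the robot and the scene stay as the last step left them, time stands still between calls to the robot, and variables do not carry over. Pictures are saved under pics/ and viewed, and the job is handed in when it is done.

Besides the shell and the picture viewer there is one more tool, called after ">>>" by a JSON object that holds its "method" and its "body", one argument or row to a line. jog_arm: Moves the arm, as the interface text tells. Its arguments: {"type":"object","properties":{"steps":{"type":"array"}},"required":["steps"]}

```bash
mkdir -p pics; ls; python3 - <<'E'
from station import *
import cv2
s=sense(); print({k:s[k] for k in ('time','tcp_pos','tool_rot','ft_force','gripper_width')})
for n in ("scene","top","wrist"):
    f=grab_frame(n); cv2.imwrite(f"pics/{n}0.png",f["color"]); 
    import pickle; pickle.dump(f,open(f"{n}0.pkl","wb"))
    print(n,f["fx"],f["cx"],f.get("R"),f.get("t"))
E
```

```text
pics
{'time': 0.0, 'tcp_pos': array([0.24822993, 0.57301791, 0.20888147]), 'tool_rot': array([-1.79910267e+02,  3.50804989e-03,  1.56580575e+02]), 'ft_force': array([-0.0209534 ,  0.11846445,  0.29326616]), 'gripper_width': 0.08513981740797782}
scene 426.8435021122216 284.3493200617512 [[-0.57116047 -0.82080613 -0.00728188]
 [-0.36860663  0.26440236 -0.89119052]
 [ 0.73341998 -0.50632864 -0.45357076]] [0.51171178 0.20528137 0.77041155]
top 546.4593872219565 277.7298512436127 [[-0.05727421 -0.99834945  0.00424814]
 [-0.96925099  0.05458386 -0.239944  ]
 [ 0.23931608 -0.01786012 -0.97077744]] [0.26679093 0.55170309 1.10842182]
wrist 325.19226210127806 283.6563834562217 None None
```

View pics/scene0.png

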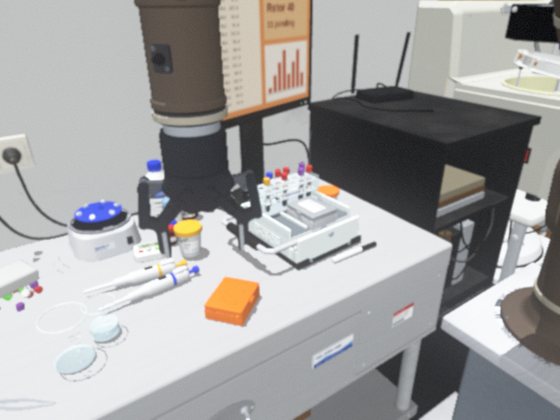

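View pics/top0.png

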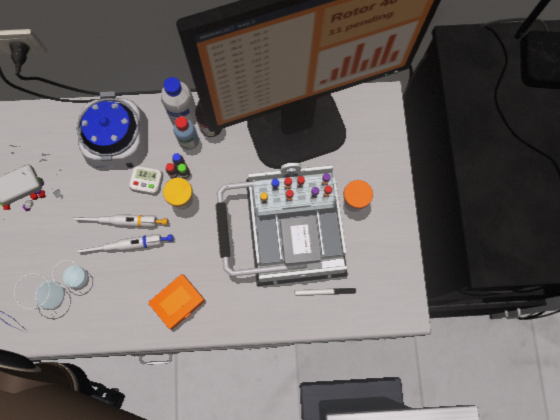

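View pics/wrist0.png

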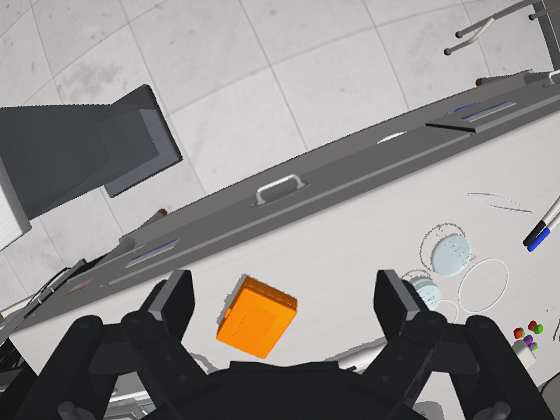

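The top view shows the carrier at about (295,230): the rack is at the top (row 192), the grey slide box at (300,240), and the folded grip on the left (223,230). Cup 1 (yellow) is at (178,193) and cup 2 (orange lid) at (358,194). An orange look-alike box is at (177,301). I'll enlarge it next.

```bash
cat > h.py <<'E'
import numpy as np, cv2, pickle
def ray(f,u,v):
    d=np.array([(u-f["cx"])/f["fx"],(v-f["cy"])/f["fy"],1.0]); R=np.array(f["R"]);t=np.array(f["t"])
    return -R.T@t, R.T@d
def onz(f,u,v,z):
    o,d=ray(f,u,v); return o+d*(z-o[2])/d[2]
def proj(f,X):
    c=np.array(f["R"])@np.array(X)+np.array(f["t"]); return f["fx"]*c[0]/c[2]+f["cx"], f["fy"]*c[1]/c[2]+f["cy"]
def crop(f,u0,v0,u1,v1,k,name):
    c=f["color"][v0:v1,u0:u1]; c=cv2.resize(c,None,fx=k,fy=k,interpolation=cv2.INTER_CUBIC); cv2.imwrite(name,c)
E
python3 - <<'E'
from h import *
f=pickle.load(open("top0.pkl","rb")); crop(f,205,155,375,290,4.4,"pics/top_c.png")
g=pickle.load(open("scene0.pkl","rb")); crop(g,220,155,385,275,4.8,"pics/scene_c.png")
# height map over carrier in world coords
d=f["depth"]; v,u=np.mgrid[0:420,0:560]
R=np.array(f["R"]);t=np.array(f["t"])
P=np.stack([(u-f["cx"])/f["fx"]*d,(v-f["cy"])/f["fy"]*d,d],-1)
W=(P-t)@R; 
np.save("W0.npy",W)
for uv in [(300,240),(268,240),(223,230),(325,240),(178,193),(358,194),(295,272),(177,301),(290,265),(270,190)]:
    print(uv,W[uv[1],uv[0]].round(4))
E
```

```text
(300, 240) [0.5036 0.1926 0.0977]
(268, 240) [0.5139 0.2588 0.065 ]
(223, 230) [0.5419 0.354  0.0613]
(325, 240) [0.5065 0.1378 0.0678]
(178, 193) [0.627  0.4475 0.0712]
(358, 194) [0.6038 0.0584 0.0683]
(295, 272) [0.4413 0.2061 0.0725]
(177, 301) [0.399  0.459  0.0348]
(290, 265) [0.4572 0.2155 0.0685]
(270, 190) [0.6066 0.2489 0.1252]
```

View pics/top_c.png

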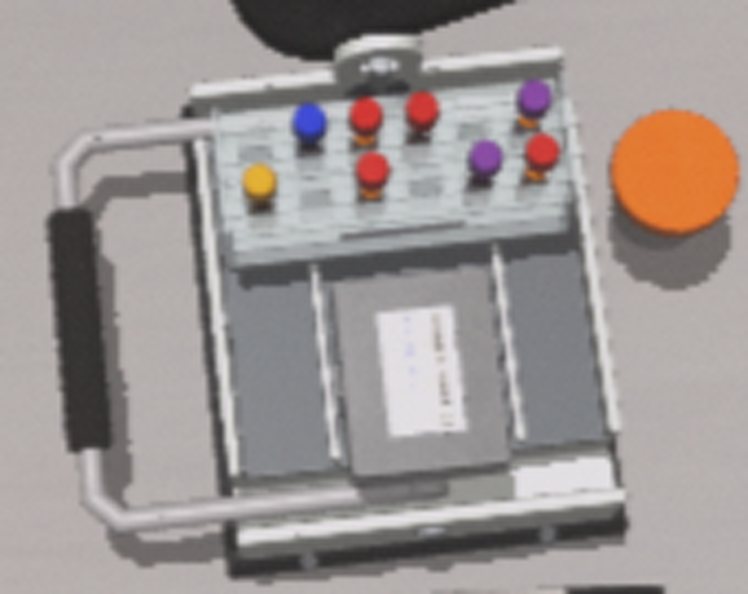

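View pics/scene_c.png

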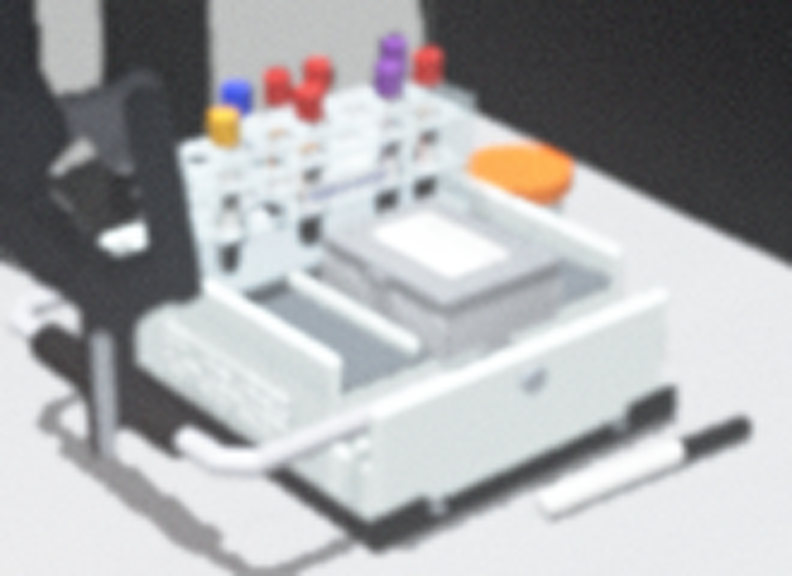

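The crop shows the box lid with its corners at crop (333,283), (490,268), (510,462) and (350,477). The rack's foot line runs (236,266)-(568,232), the end wall is at the bottom, and the grip is on the left. The only grey box on the deck is the target; the orange one on the bench is the look-alike. Next I'll work out the geometry.

```bash
python3 - <<'E'
from h import *
f=pickle.load(open("top0.pkl","rb")); W=np.load("W0.npy")
print("cam",(-np.array(f["R"]).T@np.array(f["t"])).round(3))
P=lambda a,b,z: onz(f,205+(a+.5)/4.4-.5,155+(b+.5)/4.4-.5,z)
def show(n,l,z):
    q=[P(a,b,z) for a,b in l]; print(n,[x[:2].round(4).tolist() for x in q]); return np.array(q)
b=show("box top",[(333,283),(490,268),(510,462),(350,477)],.099); print("box c",b.mean(0).round(4))
show("rackfoot",[(236,266),(568,232)],.066)
show("endwall outer top",[(240,547),(622,504)],.070)
show("endwall inner top",[(240,530),(622,490)],.070)
show("rimL inner/outer",[(193,130),(232,473)],.082); show("rimR",[(572,100),(617,430)],.082)
show("grip ends",[(68,210),(88,450)],.060)
m=f["color"].astype(int)
# grip mask: dark in region
sub=np.zeros((420,560),bool); sub[195:265,212:235]=1
mk=sub&(m.max(2)<70)&(W[...,2]>.045)
pts=W[mk]; c=pts.mean(0); u,s,vt=np.linalg.svd(pts[:,:2]-c[:2],full_matrices=False); print("grip",c.round(4),vt[0], pts.shape)
mk=(abs(W[...,2]-.099)<.006)&(W[...,0]>.42)&(W[...,0]<.59)&(W[...,1]>.12)&(W[...,1]<.26)
mk[:215]=0
pts=W[mk]; r=cv2.minAreaRect((pts[:,:2]*1000).astype(np.float32)); print("lid rect",r,pts[:,2].mean())
for n,lo,hi,reg in (("cup1",(0,100,150),(80,230,255),(160,215,160,200)),("cup2",(0,60,180),(90,150,255),(175,215,335,380))):
    mm=cv2.inRange(f["color"],lo,hi); z=np.zeros_like(mm); z[reg[0]:reg[1],reg[2]:reg[3]]=mm[reg[0]:reg[1],reg[2]:reg[3]]
    vv,uu=np.nonzero(z); print(n,onz(f,(uu.min()+uu.max())/2,(vv.min()+vv.max())/2,.071).round(4),len(vv))
E
```

```text
cam [0.285 0.256 1.207]
box top [[0.5504, 0.2307], [0.5535, 0.1558], [0.4602, 0.1534], [0.4573, 0.2282]]
box c [0.5053 0.1921 0.099 ]
rackfoot [[0.5695, 0.2768], [0.5775, 0.1133]]
endwall outer top [[0.4314, 0.2815], [0.4416, 0.099]]
endwall inner top [[0.4395, 0.2811], [0.4483, 0.0985]]
rimL inner/outer [[0.6351, 0.2942], [0.465, 0.2833]]
rimR [[0.6401, 0.1078], [0.4753, 0.1]]
grip ends [[0.6041, 0.3584], [0.4837, 0.3526]]
grip [0.5421 0.3538 0.0657] [-0.99594794 -0.08993162] (491, 3)
lid rect ((505.6841125488281, 194.25482177734375), (95.50269317626953, 79.05342864990234), 2.12676739692688) 0.09838784938521167
cup1 [0.6328 0.4486 0.071 ] 618
cup2 [0.6053 0.0587 0.071 ] 608
```

Geometry in the world frame:
- The carrier origin is about (0.552, 0.196), with carrier +y along world +x at about 3°.
- The box face is at x ≈ 0.458, y ≈ 0.191. The gap to the rack is about 21 mm.
- The grip is at (0.544, 0.3555, 0.055).

I'll move to just behind the box with the gripper shut and the jaw axis along carrier x (yaw 183°).

>>> {"method": "jog_arm", "body": {
  "steps": [
    [[0.015, -0.032, 0], [0, 0, 0.074], -1],
    [[0.015, -0.032, 0], [0, 0, 0.074], -1],
    [[0.015, -0.032, 0], [0, 0, 0.074], -1],
    [[0.015, -0.032, 0], [0, 0, 0.074], -1],
    [[0.015, -0.032, 0], [0, 0, 0.074], -1],
    [[0.015, -0.032, 0], [0, 0, 0.074], -1],
    [[0.015, -0.032, 0], [0, 0, 0.074], -1],
    [[0.015, -0.032, 0], [0, 0, 0.074], -1]
  ]
}}

```text
time: 0.82
tcp_pos: [0.3688, 0.3157, 0.2096]
tool_rot: [-180.0, -0.0, 174.4]
ft_force: [0.1, 0.4, 0.2]
gripper_width: -0.0001
```

>>> {"method": "jog_arm", "body": {
  "steps": [
    [[0.013, -0.032, 0], [0, 0, 0.072], -1],
    [[0.013, -0.032, 0], [0, 0, 0.072], -1],
    [[0.013, -0.032, 0], [0, 0, 0.072], -1],
    [[0.012, -0.031, 0], [0, 0, 0.072], -1],
    [[0, 0, -0.035], [0, 0, 0], -1],
    [[0, 0, -0.035], [0, 0, 0], -1],
    [[0, 0, -0.03], [0, 0, 0], -1],
    [[0, 0, 0], [0, 0, 0], -1]
  ]
}}

```text
time: 1.48
tcp_pos: [0.4161, 0.1884, 0.1051]
tool_rot: [-179.8, -0.4, -177.0]
ft_force: [-0.5, -0.6, -0.1]
gripper_width: 0.0001
```

```bash
python3 - <<'E'
from station import *
from h import *
s=sense(); print(s["time"],s["tcp_pos"],s["tool_rot"],s["joint_pos"])
for n in ("scene","top"):
    f=grab_frame(n); pickle.dump(f,open(n+"1.pkl","wb"))
    crop(f,*((205,155,375,290,4.4) if n=="top" else (200,135,385,275,4.2)),f"pics/{n}1.png")
E
```

```text
1.4833 [0.41613069 0.18843795 0.10513578] [-179.76231888   -0.43307883 -177.04177396] [-36.41096505  15.04827569   6.98972556 120.5813188   -2.5357828
  44.99922693  65.10964908]
```

View pics/scene1.png

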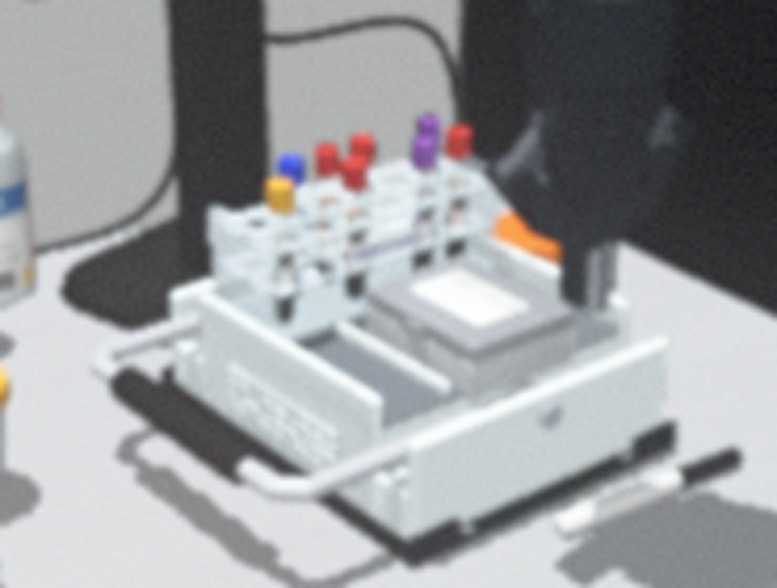

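View pics/top1.png

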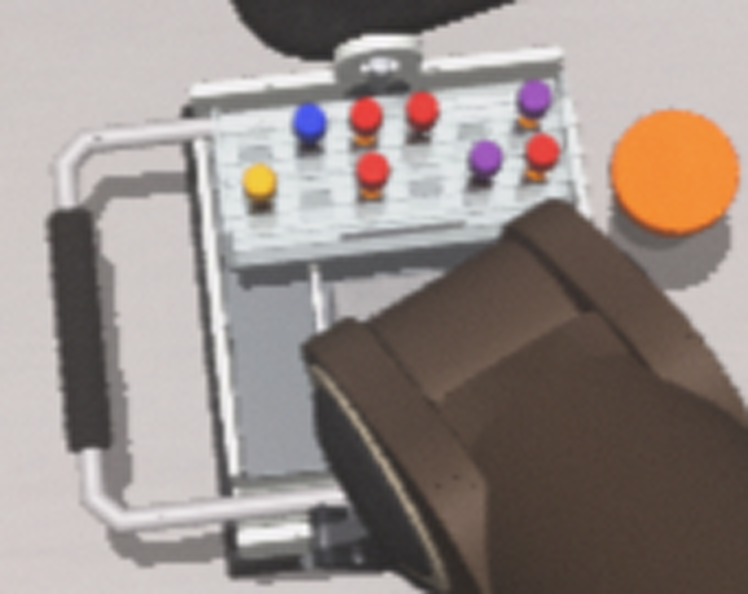

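```bash
python3 - <<'E'
from h import *
f=pickle.load(open("scene1.pkl","rb"))
print((-np.array(f["R"]).T@np.array(f["t"])).round(3))
for X in [(.416,.188,.094),(.458,.191,.066),(.5523,.196,0)]:
    p=proj(f,X); print(X,p,((p[0]-200)*4.2,(p[1]-135)*4.2))
E
```

```text
[-0.197  0.756  0.536]
(0.416, 0.188, 0.094) (np.float64(338.5705048155703), np.float64(221.47891582791442)) (np.float64(581.9961202253953), np.float64(363.2114464772406))
(0.458, 0.191, 0.066) (np.float64(324.8108881730052), np.float64(225.60265692078)) (np.float64(524.2057303266218), np.float64(380.531159067276))
(0.5523, 0.196, 0) (np.float64(298.3819960320749), np.float64(234.56876959736195)) (np.float64(413.2043833347145), np.float64(418.1888323089202))
```

```bash
python3 - <<'E'
from h import *
f=pickle.load(open("scene1.pkl","rb"))
crop(f,300,165,380,235,9,"pics/scene1z.png")
d=f["depth"]; R=np.array(f["R"]);t=np.array(f["t"])
for u,v in [(336,195),(342,195),(342,200),(336,205),(340,205),(340,210),(338,215),(338,220),(345,205),(340,213)]:
    z=d[v,u]; P=np.array([(u-f["cx"])/f["fx"]*z,(v-f["cy"])/f["fy"]*z,z]); print(u,v,((P-t)@R).round(3))
E
```

```text
336 195 [0.413 0.202 0.163]
342 195 [0.405 0.192 0.163]
342 200 [0.405 0.191 0.151]
336 205 [0.411 0.202 0.14 ]
340 205 [0.408 0.194 0.139]
340 210 [0.498 0.11  0.066]
338 215 [0.48  0.132 0.066]
338 220 [0.472 0.139 0.058]
345 205 [0.405 0.182 0.137]
340 213 [0.487 0.119 0.065]
```

View pics/scene1z.png

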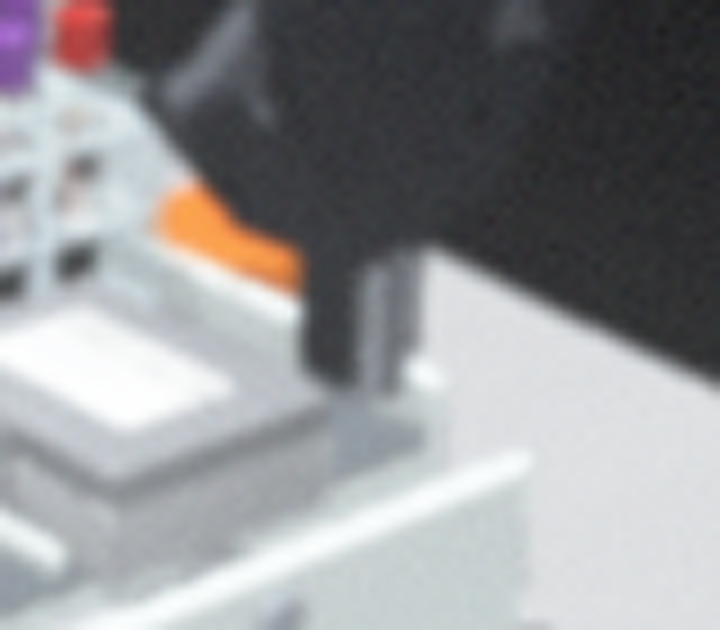

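```bash
cat >> h.py <<'E'
def pts(f):
    d=f["depth"]; v,u=np.mgrid[0:420,0:560]
    P=np.stack([(u-f["cx"])/f["fx"]*d,(v-f["cy"])/f["fy"]*d,d],-1)
    return (P-np.array(f["t"]))@np.array(f["R"])
E
python3 - <<'E'
from station import *
from h import *
print(sense()["tcp_pos"])
f=grab_frame("scene"); crop(f,300,165,380,235,9,"pics/scene2z.png"); pickle.dump(f,open("scene2.pkl","wb"))
W=pts(f)
for v in range(195,235,3): print(v,W[v,342].round(3),W[v,337].round(3))
w=grab_frame("wrist"); cv2.imwrite("pics/wrist2.png",w["color"]); print(w["hand_eye"]); pickle.dump(w,open("wrist2.pkl","wb"))
print(sense()["tcp_pos"])
E
```

```text
[0.41896178 0.1901694  0.10957825]
195 [0.408 0.19  0.161] [0.41  0.203 0.164]
198 [0.409 0.189 0.154] [0.412 0.2   0.156]
201 [0.408 0.189 0.147] [0.412 0.2   0.149]
204 [0.408 0.188 0.14 ] [0.41  0.201 0.143]
207 [0.492 0.109 0.077] [0.414 0.197 0.133]
210 [0.494 0.106 0.067] [0.502 0.116 0.066]
213 [0.483 0.117 0.066] [0.489 0.127 0.067]
216 [0.478 0.12  0.061] [0.478 0.137 0.066]
219 [0.472 0.125 0.057] [0.471 0.143 0.063]
222 [0.442 0.153 0.071] [0.474 0.14  0.053]
225 [0.439 0.155 0.065] [0.441 0.169 0.068]
228 [0.442 0.152 0.055] [0.44  0.17  0.061]
231 [0.44  0.153 0.048] [0.439 0.17  0.054]
234 [0.439 0.154 0.04 ] [0.44  0.169 0.045]
[[ 7.38307706e-05 -9.54914744e-01 -2.96880153e-01  7.66968670e-02]
 [ 9.99999984e-01  2.24086613e-05  1.76611363e-04 -3.60935975e-04]
 [-1.61996107e-04 -2.96880162e-01  9.54914731e-01 -1.63129572e-01]
 [ 0.00000000e+00  0.00000000e+00  0.00000000e+00  1.00000000e+00]]
[0.42046313 0.19117874 0.11129427]
```

View pics/wrist2.png

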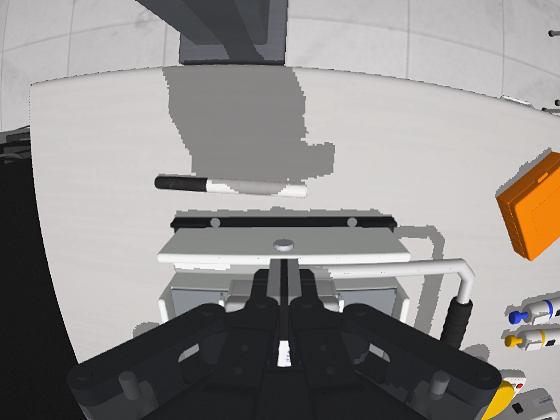

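View pics/scene2z.png

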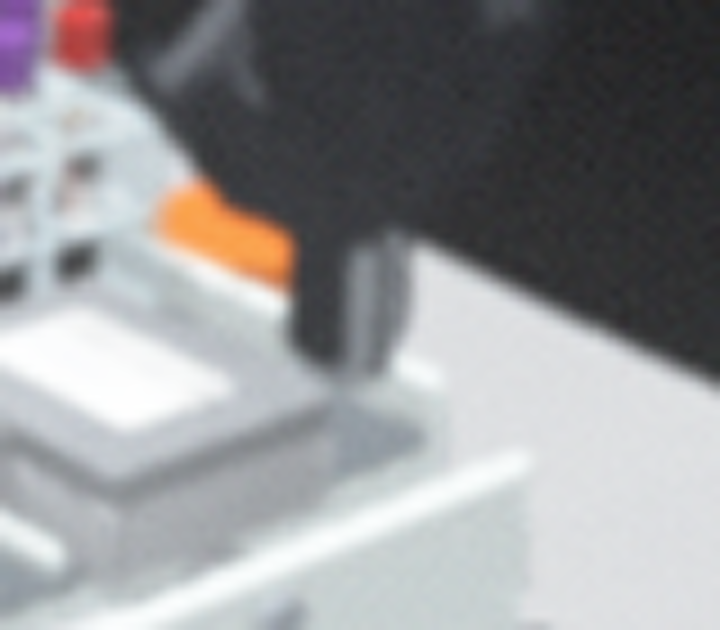

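```bash
cat >> h.py <<'E'
def wray(w,u,v):
    x,y=(u-w["cx"])/w["fx"],(v-w["cy"])/w["fy"]; r=np.hypot(x,y)
    s=np.sinc(r/np.pi); return np.array([x*s,y*s,np.cos(r)])
def wtool(w,u,v):
    d=wray(w,u,v); z=w["depth"][v,u]; H=np.array(w["hand_eye"]); return H[:3,:3]@(d/d[2]*z)+H[:3,3]
E
python3 - <<'E'
from h import *
w=pickle.load(open("wrist2.pkl","rb"))
for v in range(225,330,8): print(v,w["depth"][v,285],[wtool(w,u,v).round(3).tolist() for u in (279,285,291)])
c=cv2.resize(w["color"][220:360,200:370],None,fx=4.4,fy=4.2,interpolation=cv2.INTER_CUBIC); cv2.imwrite("pics/wrist2z.png",c)
w=pickle.load(open("wrist0.pkl","rb"))
for v in range(262,300,6): print(v,[wtool(w,u,v).round(3).tolist() for u in (178,185,380,390)])
E
```

```text
225 0.28371134 [[-0.016, -0.004, 0.104], [-0.017, 0.001, 0.105], [-0.017, 0.006, 0.105]]
233 0.26392725 [[-0.017, -0.004, 0.086], [-0.017, 0.001, 0.084], [-0.017, 0.006, 0.086]]
241 0.0 [[-0.013, -0.004, 0.058], [0.077, -0.0, -0.163], [-0.013, 0.005, 0.058]]
249 0.23165219 [[-0.016, -0.004, 0.051], [-0.016, 0.001, 0.051], [-0.017, 0.005, 0.052]]
257 0.22458294 [[-0.018, -0.004, 0.042], [-0.019, 0.001, 0.042], [-0.018, 0.005, 0.042]]
265 0.1448276 [[0.012, -0.002, -0.032], [0.012, 0.0, -0.032], [0.011, 0.003, -0.031]]
273 0.0 [[0.012, -0.002, -0.039], [0.077, -0.0, -0.163], [0.011, 0.003, -0.038]]
281 0.1303274 [[0.013, -0.002, -0.048], [0.012, 0.0, -0.047], [0.012, 0.003, -0.047]]
289 0.124515295 [[0.012, -0.002, -0.053], [0.012, 0.0, -0.053], [0.012, 0.003, -0.053]]
297 0.12082573 [[0.011, -0.002, -0.058], [0.011, 0.0, -0.057], [0.011, 0.002, -0.057]]
305 0.12105339 [[0.007, -0.002, -0.058], [0.007, 0.0, -0.058], [0.013, 0.002, -0.066]]
313 0.12199352 [[0.008, -0.002, -0.064], [0.004, 0.0, -0.058], [0.013, 0.002, -0.071]]
321 0.12346126 [[0.005, -0.002, -0.065], [-0.0, 0.0, -0.058], [0.01, 0.002, -0.072]]
329 0.12534204 [[0.002, -0.002, -0.066], [-0.005, 0.0, -0.057], [0.004, 0.002, -0.068]]
262 [[-0.12, -0.151, 0.239], [-0.114, -0.136, 0.228], [-0.106, 0.126, 0.21], [-0.106, 0.14, 0.211]]
268 [[-0.119, -0.144, 0.217], [-0.116, -0.132, 0.212], [-0.114, 0.127, 0.21], [-0.115, 0.141, 0.209]]
274 [[0.012, -0.046, -0.042], [0.011, -0.044, -0.042], [0.01, 0.042, -0.038], [0.011, 0.046, -0.042]]
280 [[0.011, -0.045, -0.046], [0.009, -0.043, -0.044], [0.007, 0.042, -0.039], [0.012, 0.044, -0.048]]
286 [[0.012, -0.043, -0.053], [0.007, -0.043, -0.044], [0.005, 0.042, -0.04], [0.011, 0.042, -0.053]]
292 [[0.009, -0.043, -0.054], [0.005, -0.043, -0.046], [0.003, 0.042, -0.043], [0.009, 0.042, -0.054]]
298 [[0.007, -0.043, -0.055], [0.002, -0.043, -0.047], [-0.0, 0.042, -0.043], [0.008, 0.042, -0.056]]
```

View pics/wrist2z.png

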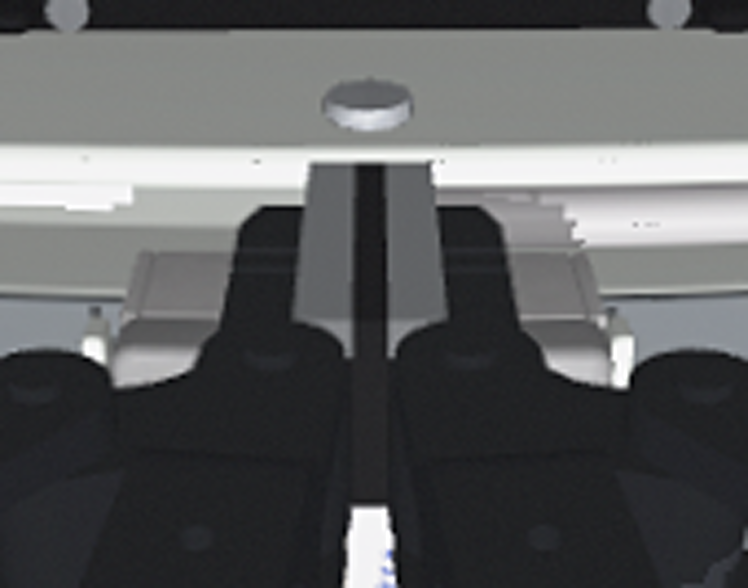

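Two cameras agree that the shut fingertips sit about 28 mm behind the reported TCP (tool z ≈ -0.029), not 11 mm ahead of it as stated. I'll trust the images and take tips at TCP − 0.028 along the tool axis. That means the push height for a tip at 0.078 is TCP z ≈ 0.05.

>>> {"method": "jog_arm", "body": {
  "steps": [
    [[0, 0, -0.016], [0, 0, 0], -1],
    [[0, 0, -0.016], [0, 0, 0], -1],
    [[0, 0, -0.014], [0, 0, 0], -1],
    [[0, 0, -0.008], [0, 0, 0], -1],
    [[0, 0, -0.004], [0, 0, 0], -1],
    [[0, 0, 0], [0, 0, 0], -1],
    [[0, 0, 0], [0, 0, 0], -1]
  ]
}}

```text
time: 2.27
tcp_pos: [0.4201, 0.1909, 0.0526]
tool_rot: [180.0, 0.1, -177.0]
ft_force: [-0.4, 0.5, 0.1]
gripper_width: -0.0001
```

```bash
cat > look.py <<'E'
import sys
from station import *
from h import *
tag=sys.argv[1]
s=sense(); print(round(s["time"],2),s["tcp_pos"].round(4),s["tool_rot"].round(2),s["ft_force"].round(1))
f=grab_frame("scene"); pickle.dump(f,open(f"scene{tag}.pkl","wb")); crop(f,270,150,370,240,7,f"pics/scene{tag}.png")
w=grab_frame("wrist"); pickle.dump(w,open(f"wrist{tag}.pkl","wb")); cv2.imwrite(f"pics/wrist{tag}.png",w["color"])
s=sense(); print(s["tcp_pos"].round(4))
E
python3 look.py 3
```

```text
2.27 [0.4201 0.1909 0.0526] [ 1.7996e+02  6.0000e-02 -1.7702e+02] [-0.4  0.5  0.1]
[0.4201 0.1909 0.0526]
```

View pics/scene3.png

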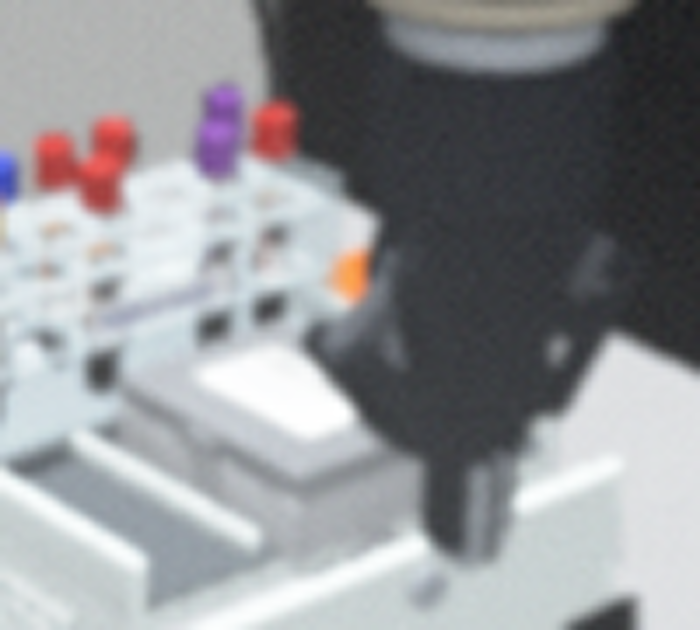

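View pics/wrist3.png

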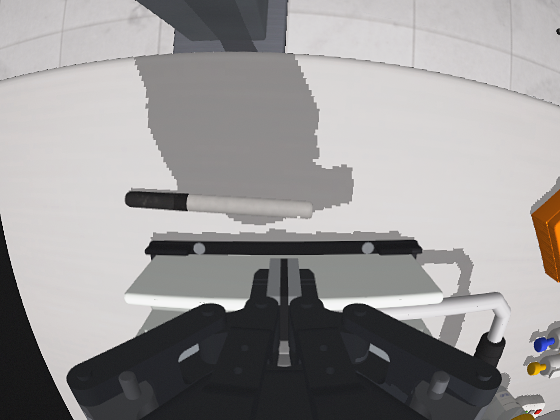

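```bash
python3 - <<'E'
from h import *
f=pickle.load(open("scene3.pkl","rb")); W=pts(f)
for z in (.06,.07,.08,.09): print(z,proj(f,(.409,.191,z)))
for v in range(222,234,2): print(v,W[v,335].round(3),W[v,338].round(3))
w=pickle.load(open("wrist3.pkl","rb"))
for v in range(252,275,4): print(v,[wtool(w,u,v).round(3).tolist() for u in (278,292)])
E
```

```text
0.06 (np.float64(338.8724179761841), np.float64(236.59015634545494))
0.07 (np.float64(339.1019684858575), np.float64(232.66356764412907))
0.08 (np.float64(339.3337404370915), np.float64(228.6989799536274))
0.09 (np.float64(339.56776623318996), np.float64(224.69583899747585))
222 [0.413 0.201 0.098] [0.408 0.197 0.099]
224 [0.412 0.201 0.094] [0.406 0.198 0.095]
226 [0.412 0.202 0.089] [0.407 0.197 0.089]
228 [0.412 0.201 0.084] [0.409 0.195 0.083]
230 [0.415 0.198 0.076] [0.408 0.196 0.079]
232 [0.437 0.177 0.054] [0.439 0.166 0.05 ]
252 [[-0.016, -0.004, 0.045], [-0.016, 0.006, 0.046]]
256 [[-0.016, -0.004, 0.039], [-0.017, 0.005, 0.04]]
260 [[0.012, -0.003, -0.026], [0.012, 0.004, -0.026]]
264 [[0.012, -0.003, -0.03], [0.012, 0.003, -0.03]]
268 [[0.012, -0.003, -0.035], [0.012, 0.003, -0.035]]
272 [[0.012, -0.003, -0.039], [0.012, 0.003, -0.039]]
```

>>> {"method": "jog_arm", "body": {
  "steps": [
    [[0.006, -0.001, 0], [0, 0, 0], -1],
    [[0.006, 0, 0], [0, 0, 0], -1],
    [[0.006, 0, 0], [0, 0, 0], -1],
    [[0.005, 0.001, 0], [0, 0, 0], -1],
    [[0.004, 0, 0], [0, 0, 0], -1],
    [[0.004, 0, 0], [0, 0, 0], -1],
    [[0.004, 0.001, 0], [0, 0, 0], -1],
    [[0.004, 0, 0], [0, 0, 0], -1]
  ]
}}

```text
time: 3.03
tcp_pos: [0.4584, 0.1916, 0.0515]
tool_rot: [-180.0, -0.0, -177.0]
ft_force: [-0.1, -0.1, -0.5]
gripper_width: -0.0002
```

>>> {"method": "jog_arm", "body": {
  "steps": [
    [[0.002, 0, 0], [0, 0, 0], -1],
    [[0.002, 0, 0], [0, 0, 0], -1],
    [[0.001, 0, 0], [0, 0, 0], -1],
    [[0.001, 0, 0], [0, 0, 0], -1],
    [[0, 0, 0], [0, 0, 0], -1]
  ]
}}

```text
time: 3.45
tcp_pos: [0.4646, 0.1915, 0.0517]
tool_rot: [180.0, 0.0, -177.0]
ft_force: [-0.8, -0.4, -0.7]
gripper_width: -0.0003
```

>>> {"method": "jog_arm", "body": {
  "steps": [
    [[0.001, 0, 0], [0, 0, 0], -1],
    [[0.001, 0, 0], [0, 0, 0], -1],
    [[0, 0, 0], [0, 0, 0], -1]
  ]
}}

```text
time: 3.7
tcp_pos: [0.4667, 0.1915, 0.0517]
tool_rot: [180.0, 0.0, -177.0]
ft_force: [-0.8, -0.3, -1.0]
gripper_width: 0.0002
```

>>> {"method": "jog_arm", "body": {
  "steps": [
    [[0.001, 0, 0], [0, 0, 0], -1],
    [[0, 0, 0], [0, 0, 0], -1]
  ]
}}

```text
time: 3.87
tcp_pos: [0.4674, 0.1915, 0.0517]
tool_rot: [-180.0, -0.0, -177.0]
ft_force: [-2.1, -0.8, 0.9]
gripper_width: -0.0002
```

>>> {"method": "jog_arm", "body": {
  "steps": [
    [[0.001, 0, 0], [0, 0, 0], -1],
    [[0, 0, 0], [0, 0, 0], -1]
  ]
}}

```text
time: 4.03
tcp_pos: [0.4673, 0.1915, 0.0516]
tool_rot: [-180.0, -0.1, -177.0]
ft_force: [-5.3, -0.2, 3.4]
gripper_width: 0.0
```

Contact came at x ≈ 0.4674, where the prediction was 0.4675. One more small push will seat the box, then I'll look.

>>> {"method": "jog_arm", "body": {
  "steps": [
    [[0.001, 0, 0], [0, 0, 0], -1],
    [[0, 0, 0], [0, 0, 0], -1]
  ]
}}

```text
time: 4.2
tcp_pos: [0.4673, 0.1914, 0.0515]
tool_rot: [-180.0, -0.2, -177.0]
ft_force: [-7.2, -0.3, 6.5]
gripper_width: -0.0002
```

```bash
python3 look.py 4
```

```text
4.2 [0.4673 0.1914 0.0515] [-179.97   -0.23 -176.99] [-7.2 -0.3  6.5]
[0.4673 0.1914 0.0514]
```

View pics/scene4.png

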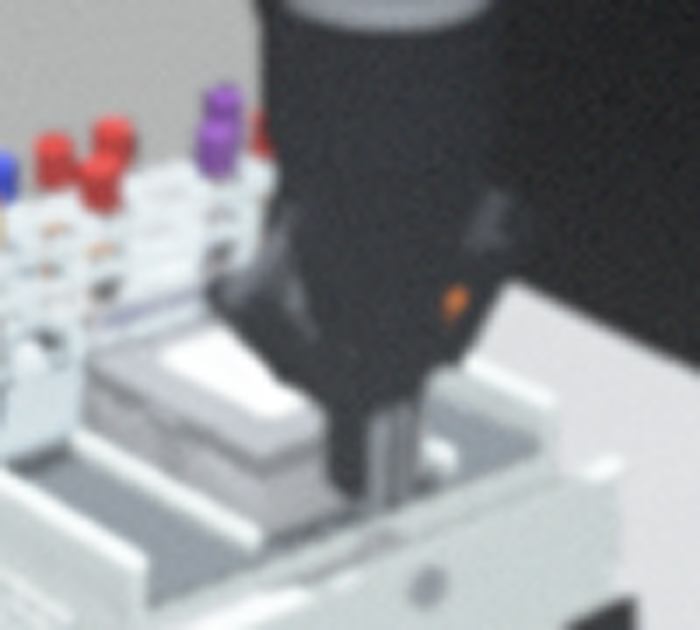

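The box is against the rack. I'll back off, raise, and open to about 46 mm.

>>> {"method": "jog_arm", "body": {
  "steps": [
    [[-0.005, 0, 0], [0, 0, 0], -1],
    [[-0.01, 0, 0], [0, 0, 0], -1],
    [[-0.015, 0, 0], [0, 0, 0], -1],
    [[-0.01, 0, 0.01], [0, 0, 0], -1],
    [[0, 0, 0.035], [0, 0, 0], -1],
    [[0, 0, 0.04], [0, 0, 0], -1],
    [[0, 0, 0.04], [0, 0, 0], 0.1],
    [[0, 0.01, 0.01], [0, 0, 0], 0.1]
  ]
}}

```text
time: 4.97
tcp_pos: [0.4319, 0.2012, 0.1925]
tool_rot: [179.8, 0.4, -177.2]
ft_force: [1.1, 0.5, -1.1]
gripper_width: 0.0234
```

>>> {"method": "jog_arm", "body": {
  "steps": [
    [[0.01, 0.035, 0], [-0.1, -0.005, 0], 0.1],
    [[0.015, 0.037, 0], [-0.18, -0.01, 0], 0.1],
    [[0.015, 0.037, 0], [-0.22, -0.012, 0], 0.1],
    [[0.015, 0.037, 0], [-0.22, -0.012, 0], 0.1],
    [[0.015, 0.037, 0], [-0.22, -0.012, 0], 0.1],
    [[0.015, 0.03, 0], [-0.22, -0.012, 0], 0.1],
    [[0.01, 0.02, 0], [-0.22, -0.012, 0], 0.1],
    [[0, 0, 0], [-0.12, -0.006, 0], 0.1]
  ]
}}

```text
time: 5.63
tcp_pos: [0.5219, 0.4395, 0.1796]
tool_rot: [-134.6, -0.2, -176.6]
ft_force: [-0.5, 1.2, -3.8]
gripper_width: 0.047
```

```bash
cat > look2.py <<'E'
import sys
from station import *
from h import *
tag=sys.argv[1]
s=sense(); print(round(s["time"],2),s["tcp_pos"].round(4),s["tool_rot"].round(2),s["ft_force"].round(1),s["gripper_width"],s["joint_pos"].round(1))
for n in ("scene","top","wrist"):
    f=grab_frame(n); pickle.dump(f,open(f"{n}{tag}.pkl","wb"))
    if n=="wrist": cv2.imwrite(f"pics/wrist{tag}.png",f["color"])
    else: crop(f,*((205,155,375,290,4.4) if n=="top" else (150,100,370,280,3.4)),f"pics/{n}{tag}.png")
s=sense(); print(s["tcp_pos"].round(4))
E
python3 look2.py 5
```

```text
5.63 [0.5219 0.4395 0.1796] [-134.56   -0.19 -176.57] [-0.5  1.2 -3.8] 0.04701829123870254 [-62.8  55.6  12.8  54.5  18.2 106.   40.8]
[0.5231 0.4349 0.183 ]
```

View pics/top5.png

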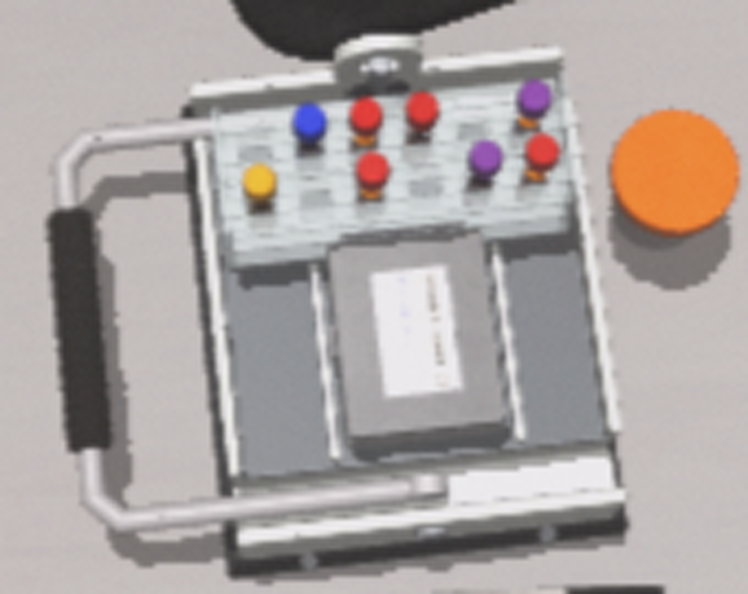

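View pics/scene5.png

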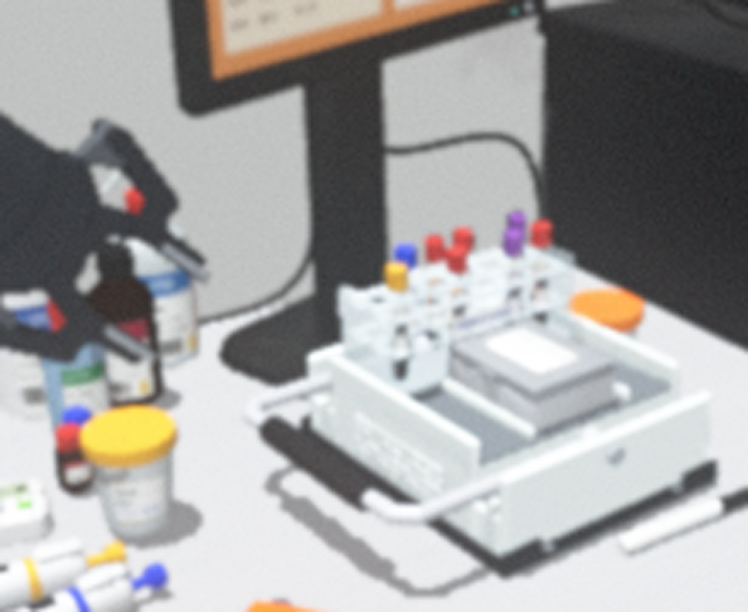

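View pics/wrist5.png

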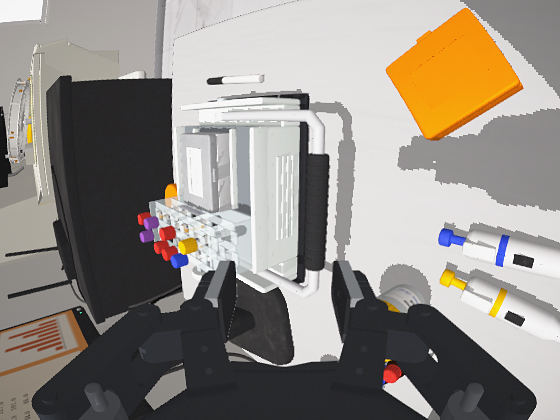

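The crops show the box's front edge now meeting the rack's foot line (crop row ~240), with the whole handle arm in the channel uncovered. J6 is right at its limit, so I'll reduce the tilt to 30°. First I'll measure the box.

```bash
python3 - <<'E'
from h import *
f=pickle.load(open("top5.pkl","rb")); f0=pickle.load(open("top0.pkl","rb"))
W=pts(f)
ey=np.array([.9986,.0523]); ex=np.array([.0523,-.9986]); O=np.array([.5523,.196])
mk=(abs(W[...,2]-.099)<.006)&(W[...,0]>.42)&(W[...,0]<.60)&(W[...,1]>.13)&(W[...,1]<.25); mk[:207]=0
p=W[mk]; r=cv2.minAreaRect((p[:,:2]*1000).astype(np.float32)); print(r,p[:,2].mean())
P=lambda a,b,z: onz(f,205+(a+.5)/4.4-.5,155+(b+.5)/4.4-.5,z)
q=np.array([P(a,b,.099) for a,b in [(330,247),(483,233),(507,430),(350,440)]]); print(q.round(4)); c=q.mean(0)[:2]-O; print("box c in carrier",c@ex,c@ey, "target",.0212-.0475)
crop(f,275,195,330,265,9,"pics/top5z.png")
# wrist tips
w=pickle.load(open("wrist5.pkl","rb"))
for u,v in [(226,266),(226,275),(232,280),(345,268),(345,275),(338,280)]: print(u,v,wtool(w,u,v).round(3))
E
```

```text
((527.9359130859375, 201.04896545410156), (102.11972045898438, 90.57984161376953), 3.5407891273498535) 0.09836399505245463
[[0.568  0.2311 0.099 ]
 [0.5708 0.1579 0.099 ]
 [0.4753 0.1537 0.099 ]
 [0.4747 0.2272 0.099 ]]
box c in carrier 0.0019493206110129584 -0.030223735659070862 target -0.0263
226 266 [ 0.012 -0.025 -0.034]
226 275 [ 0.012 -0.024 -0.042]
232 280 [ 0.005 -0.023 -0.034]
345 268 [ 0.012  0.028 -0.035]
345 275 [ 0.011  0.027 -0.041]
338 280 [ 0.009  0.024 -0.04 ]
```

View pics/top5z.png

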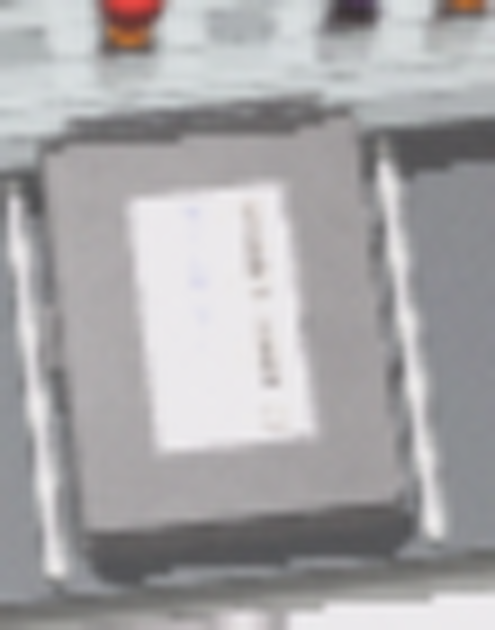

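```bash
python3 - <<'E'
from h import *
ey=np.array([.9986,.0523]); ex=np.array([.0523,-.9986]); O=np.array([.5523,.196])
for n in ("top0","top5"):
    f=pickle.load(open(n+".pkl","rb"))
    m=cv2.inRange(f["color"],(195,195,195),(255,255,255)); k=np.zeros_like(m); k[208:260,286:314]=m[208:260,286:314]
    nn,lab,st,ce=cv2.connectedComponentsWithStats(k); i=1+np.argmax(st[1:,4]); print(st[i],ce[i])
    c=[(a) for a in cv2.findContours((lab==i).astype(np.uint8),0,1)[0]][0]; r=cv2.minAreaRect(c); 
    p=onz(f,*r[0],.099)[:2]-O; print(n,r,"label in carrier",(p@ex).round(4),(p@ey).round(4))
f=pickle.load(open("top5.pkl","rb"))
P=lambda a,b,z: onz(f,275+(a+.5)/9-.5,195+(b+.5)/9-.5,z)
q=np.array([P(*a,.099) for a in [(45,150),(350,112),(410,497),(85,530)]]);print(q.round(4)); c=q.mean(0)[:2]-O; print(c@ex,c@ey)
for a in range(4):
    d=q[a]-q[a-1]; print(np.degrees(np.arctan2(d[1],d[0])).round(2),np.linalg.norm(d).round(4))
rf=[P(*a,.099)[:2]-O for a in [(45,150),(350,112)]]; print("lid front y_c",[x@ey for x in rf])
rf=[onz(f,205+(a+.5)/4.4-.5,155+(b+.5)/4.4-.5,.066)[:2]-O for a,b in [(236,266),(568,232)]]; print("rack foot y_c",[x@ey for x in rf])
E
```

```text
[291 225  20  29 459] [299.94553377 238.96296296]
top0 ((300.2682800292969, 238.9146270751953), (28.1600399017334, 17.337751388549805), 83.6598129272461) label in carrier 0.0016 -0.0468
[289 215  21  30 498] [298.87951807 229.80923695]
top5 ((299.0384826660156, 229.80772399902344), (28.652021408081055, 17.736967086791992), 82.87498474121094) label in carrier 0.0013 -0.0274
[[0.567  0.2313 0.099 ]
 [0.5722 0.1598 0.099 ]
 [0.4806 0.1527 0.099 ]
 [0.4772 0.2274 0.099 ]]
0.0017343637884096631 -0.028191768779119025
2.5 0.09
-85.9 0.0717
-175.59 0.0918
92.63 0.0747
lid front y_c [np.float64(0.0165585206942961), np.float64(0.01794277583562437)]
rack foot y_c [np.float64(0.021391225148767942), np.float64(0.0208417923363084)]
```

```bash
python3 - <<'E'
import cv2,pickle
w=pickle.load(open("wrist5.pkl","rb"))
c=cv2.resize(w["color"][95:270,140:300],None,fx=4.4,fy=3.4*1.0,interpolation=cv2.INTER_CUBIC); c=cv2.resize(w["color"][110:250,150:280],None,fx=4.2,fy=4.2,interpolation=cv2.INTER_CUBIC); cv2.imwrite("pics/wrist5z.png",c)
f=pickle.load(open("scene5.pkl","rb")); c=cv2.resize(f["color"][165:245,275:355],None,fx=7,fy=7,interpolation=cv2.INTER_CUBIC); cv2.imwrite("pics/scene5z.png",c)
E
```

```text
(no output)
```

View pics/wrist5z.png

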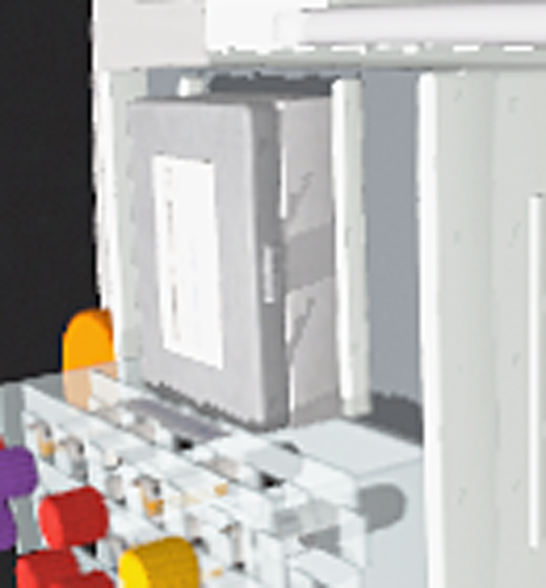

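View pics/scene5z.png

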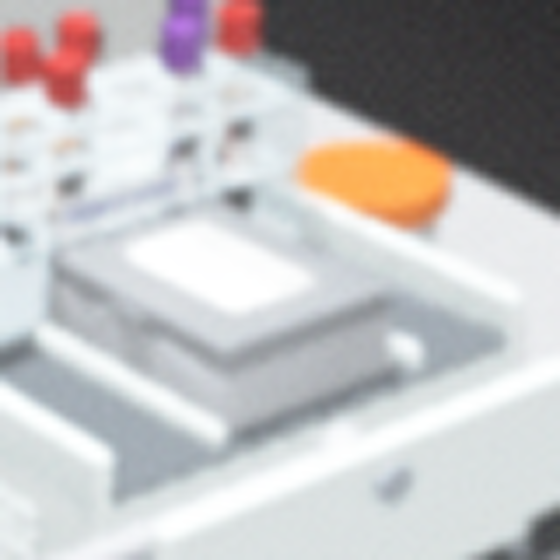

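All three views show the box butted against the rack, squared up and flat between the ribs. Next I'll move to a pre-grasp over the grip at 30° tilt.

>>> {"method": "jog_arm", "body": {
  "steps": [
    [[0, 0, 0], [0.15, 0.008, 0], 0.1],
    [[0, 0, 0], [0.2, 0.01, 0], 0.1],
    [[0.002, -0.015, -0.02], [0.15, 0.008, 0], 0.1],
    [[0.002, -0.015, -0.025], [0, 0, 0], 0.1],
    [[0.002, -0.015, -0.025], [0, 0, 0], 0.1],
    [[0.002, -0.014, -0.022], [0, 0, 0], 0.1],
    [[0, 0, 0], [0, 0, 0], 0.1],
    [[0, 0, 0], [0, 0, 0], 0.1]
  ]
}}

```text
time: 6.45
tcp_pos: [0.5332, 0.373, 0.0974]
tool_rot: [-150.2, 0.2, -177.2]
ft_force: [-0.6, 0.4, 0.3]
gripper_width: 0.0472
```

```bash
python3 look2.py 6
```

```text
6.45 [0.5332 0.373  0.0974] [-150.2     0.2  -177.22] [-0.6  0.4  0.3] 0.047211619431150854 [-56.   45.5   9.6  77.2  14.1  79.7  39.5]
[0.533  0.3767 0.0975]
```

View pics/wrist6.png

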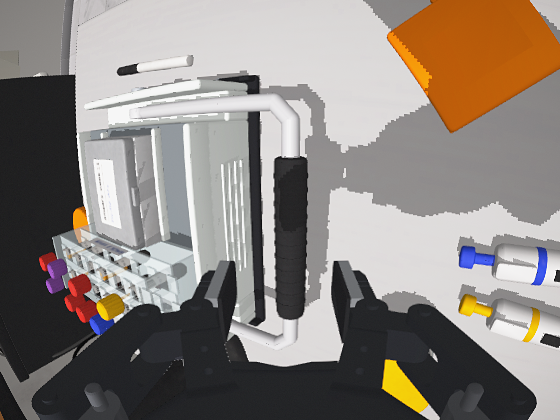

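View pics/scene6.png

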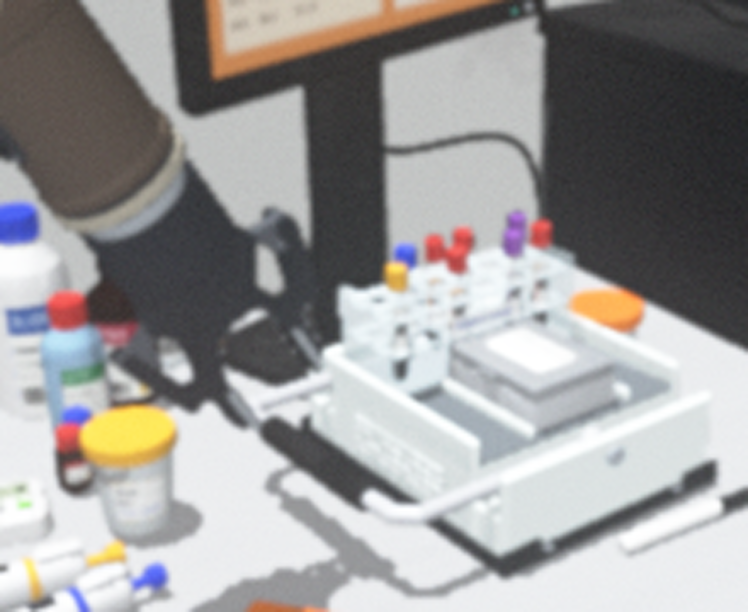

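```bash
python3 - <<'E'
from h import *
from scipy.spatial.transform import Rotation as Ro
w=pickle.load(open("wrist6.pkl","rb"))
R=Ro.from_euler("xyz",[-150.2,.2,-177.22],degrees=True).as_matrix(); t=np.array([.533,.3765,.0975])
T=[];Wd=[]
for v in range(180,300,5):
    row=[(u,wtool(w,u,v)) for u in range(268,312) if w["color"][v,u].max()<75 and w["depth"][v,u]>0]
    row=[(u,p) for u,p in row if abs((R@p+t)[2]-.058)<.02]
    if len(row)<8: continue
    us=[u for u,_ in row]; c=.5*(min(us)+max(us)); p=min((p for _,p in row),key=lambda p:abs(p[1]-np.mean([q[1] for _,q in row])))
    T.append((v,min(us),max(us),*p.round(4),*(R@p+t).round(4)))
for x in T[::2]: print([float(a) for a in x])
print(R[:,2],R[:,1],R[:,0])
E
```

```text
[180.0, 275.0, 306.0, 0.0368, 0.0049, 0.0364, 0.4971, 0.3608, 0.0633]
[190.0, 274.0, 307.0, 0.0304, 0.0049, 0.0363, 0.5034, 0.3612, 0.0635]
[200.0, 275.0, 306.0, 0.0237, 0.0049, 0.0371, 0.5102, 0.3612, 0.0627]
[210.0, 275.0, 306.0, 0.0173, 0.005, 0.0362, 0.5165, 0.362, 0.0636]
[220.0, 275.0, 306.0, 0.0103, 0.005, 0.0369, 0.5235, 0.362, 0.0629]
[230.0, 275.0, 306.0, 0.0032, 0.0051, 0.0374, 0.5306, 0.3622, 0.0625]
[240.0, 275.0, 306.0, -0.0044, 0.0052, 0.0388, 0.5382, 0.362, 0.0613]
[250.0, 276.0, 305.0, -0.0104, 0.0052, 0.0359, 0.5442, 0.3637, 0.0638]
[260.0, 276.0, 305.0, -0.0183, 0.0053, 0.0369, 0.5521, 0.3637, 0.0629]
[270.0, 276.0, 304.0, -0.0267, 0.0047, 0.0383, 0.5605, 0.3629, 0.062]
[280.0, 276.0, 304.0, -0.0339, 0.0047, 0.037, 0.5677, 0.3639, 0.0632]
[290.0, 276.0, 304.0, -0.0424, 0.0048, 0.0376, 0.5762, 0.3641, 0.0627]
[ 0.02712929 -0.49624217 -0.86776017] [-0.04035487  0.86682834 -0.49697093] [-0.99881704 -0.04850082 -0.00349065]
```

The grip's near surface measures at tool (y +5 mm, z +37 mm), so its axis is at world (0.534, 0.357, 0.053), as predicted. I'll descend along the tool axis, then close.

>>> {"method": "jog_arm", "body": {
  "steps": [
    [[0, -0.008, -0.017], [0, 0, 0], 0.1],
    [[0, -0.008, -0.017], [0, 0, 0], 0.1],
    [[0, -0.008, -0.017], [0, 0, 0], 0.1],
    [[0, -0.008, -0.016], [0, 0, 0], 0.1],
    [[0, -0.006, -0.01], [0, 0, 0], 0.1],
    [[0, -0.004, -0.006], [0, 0, 0], 0.1],
    [[0, 0, 0], [0, 0, 0], 0.1],
    [[0, 0, 0], [0, 0, 0], 0.1]
  ]
}}

```text
time: 7.27
tcp_pos: [0.5326, 0.3337, 0.0124]
tool_rot: [-150.1, 0.1, -177.0]
ft_force: [0.7, 0.4, 0.0]
gripper_width: 0.0471
```

```bash
python3 look2.py 7
```

```text
7.27 [0.5326 0.3337 0.0124] [-1.5012e+02  1.3000e-01 -1.7699e+02] [0.7 0.4 0. ] 0.047105029219126744 [-54.4  48.7   9.5  84.3  15.   69.3  38.2]
[0.5327 0.3342 0.0127]
```

View pics/wrist7.png

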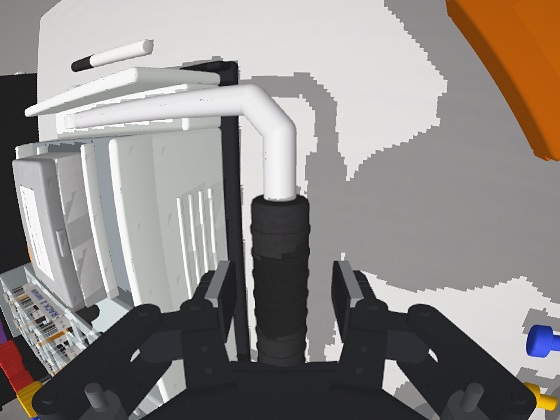

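View pics/scene7.png

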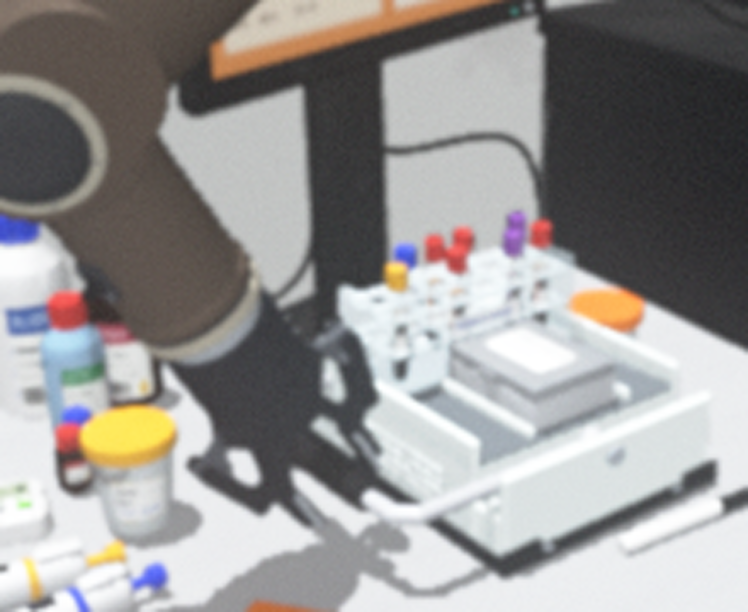

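The grip (cols 252-308) lies between the pads (235 and 340), and the cups are clear. Closing now.

>>> {"method": "jog_arm", "body": {
  "steps": [
    [[0, 0, 0], [0, 0, 0], -1],
    [[0, 0, 0], [0, 0, 0], -1],
    [[0, 0, 0], [0, 0, 0], -1],
    [[0, 0, 0], [0, 0, 0], -1],
    [[0, 0, 0], [0, 0, 0], -1]
  ]
}}

```text
time: 7.83
tcp_pos: [0.5325, 0.3326, 0.0129]
tool_rot: [-150.0, 0.1, -177.0]
ft_force: [-1.5, -1.1, 7.2]
gripper_width: 0.0201
```

The jaws are shut on the grip at 20 mm. I'll compute the arc increments about the hinge.

```bash
cat > arc.py <<'E'
import numpy as np,sys
from station import sense
ey=np.array([.9986,.0523]); ex=np.array([.0523,-.9986]); H=np.array([.5523,.196])
def tcp_of(p0,th):  # rotate about hinge by th deg
    r=p0[:2]-H; x,y,z=r@ex,r@ey,p0[2]-.055; c,s=np.cos(np.radians(th)),np.sin(np.radians(th))
    x2,z2=x*c+z*s,-x*s+z*c; w=H+x2*ex+y*ey; return np.array([w[0],w[1],z2+.055])
if __name__=="__main__":
    p0=np.array(eval(sys.argv[1])); a,b,n=map(float,sys.argv[2:5])
    q=[tcp_of(p0,t) for t in np.linspace(a,b,int(n)+1)]
    print(q[0].round(4),q[-1].round(4)); print(np.diff(q,axis=0).round(4).tolist())
E
python3 arc.py "[.5325,.3332,.0127]" 0 32 8; python3 arc.py "[.5325,.3332,.0127]" 32 64 8;python3 arc.py "[.5325,.3332,.0127]" 64 92 7
```

```text
[0.5325 0.3332 0.0127] [0.5324 0.3346 0.0923]
[[-0.0001, 0.0026, 0.0097], [-0.0001, 0.0019, 0.0099], [-0.0001, 0.0012, 0.01], [-0.0, 0.0005, 0.0101], [0.0, -0.0002, 0.0101], [0.0, -0.0009, 0.01], [0.0001, -0.0016, 0.01], [0.0001, -0.0023, 0.0098]]
[0.5324 0.3346 0.0923] [0.5346 0.2937 0.1605]
[[0.0002, -0.0029, 0.0096], [0.0002, -0.0036, 0.0094], [0.0002, -0.0042, 0.0091], [0.0003, -0.0049, 0.0088], [0.0003, -0.0055, 0.0085], [0.0003, -0.0061, 0.0081], [0.0003, -0.0066, 0.0076], [0.0004, -0.0071, 0.0071]]
[0.5346 0.2937 0.1605] [0.5378 0.2327 0.1944]
[[0.0004, -0.0076, 0.0066], [0.0004, -0.008, 0.0061], [0.0004, -0.0084, 0.0055], [0.0005, -0.0088, 0.0049], [0.0005, -0.0091, 0.0043], [0.0005, -0.0094, 0.0036], [0.0005, -0.0096, 0.003]]
```

>>> {"method": "jog_arm", "body": {
  "steps": [
    [[0, 0.0025, 0.0097], [0.133, 0.007, 0], -1],
    [[0, 0.002, 0.01], [0.133, 0.007, 0], -1],
    [[0, 0.001, 0.01], [0.133, 0.007, 0], -1],
    [[0, 0.0005, 0.01], [0.133, 0.007, 0], -1]
  ]
}}

```text
time: 8.17
tcp_pos: [0.5322, 0.3392, 0.0519]
tool_rot: [-166.2, 0.1, -177.0]
ft_force: [-0.3, -1.2, -0.4]
gripper_width: 0.0208
```

```bash
python3 -c "
from station import *
s=sense();print(s['joint_pos'].round(1),s['torque'].round(2))"; python3 arc.py "[.5325,.3332,.0127]" 0 16 1
```

```text
[-46.4  38.2   4.8  92.    9.   59.   45.4] [-0.03  0.2  -0.01]
[0.5325 0.3332 0.0127] [0.5322 0.3395 0.0524]
[[-0.0003, 0.0063, 0.0397]]
```

It tracks exactly with low force. Continuing.

>>> {"method": "jog_arm", "body": {
  "steps": [
    [[0, 0, 0.01], [0.133, 0.007, 0], -1],
    [[0, -0.001, 0.01], [0.133, 0.007, 0], -1],
    [[0, -0.0015, 0.01], [0.133, 0.007, 0], -1],
    [[0, -0.0025, 0.01], [0.133, 0.007, 0], -1],
    [[0, -0.003, 0.0096], [0.133, 0.007, 0], -1],
    [[0, -0.0035, 0.0094], [0.133, 0.007, 0], -1],
    [[0, -0.0042, 0.0091], [0.133, 0.007, 0], -1],
    [[0.001, -0.0049, 0.0088], [0.133, 0.007, 0], -1]
  ]
}}

```text
time: 8.83
tcp_pos: [0.5335, 0.3178, 0.1291]
tool_rot: [161.8, 0.1, -177.1]
ft_force: [-2.2, -1.3, -3.1]
gripper_width: 0.0208
```

```bash
python3 -c "
from station import *
s=sense();print(s['joint_pos'].round(1),s['torque'].round(2))"; python3 arc.py "[.5325,.3332,.0127]" 0 48 1
```

```text
[-17.2  25.2 -10.7 104.  -17.1  45.   77.8] [-0.71  0.44  0.28]
[0.5325 0.3332 0.0127] [0.5332 0.319  0.1293]
[[0.0007, -0.0142, 0.1166]]
```

>>> {"method": "jog_arm", "body": {
  "steps": [
    [[0.0003, -0.0055, 0.0085], [0.133, 0.007, 0], -1],
    [[0.0003, -0.0061, 0.0081], [0.133, 0.007, 0], -1],
    [[0.0003, -0.0066, 0.0076], [0.133, 0.007, 0], -1],
    [[0.0003, -0.0071, 0.0071], [0.133, 0.007, 0], -1]
  ]
}}

```text
time: 9.17
tcp_pos: [0.5349, 0.2921, 0.16]
tool_rot: [145.9, 0.1, -177.1]
ft_force: [2.6, 0.3, -11.9]
gripper_width: 0.0204
```

```bash
python3 look2.py 8; python3 arc.py "[.5325,.3332,.0127]" 0 64 1
```

```text
9.17 [0.5349 0.2921 0.16  ] [ 1.4587e+02  1.2000e-01 -1.7712e+02] [  2.6   0.3 -11.9] 0.02035840834779139 [  1.9  25.2 -20.1 107.5 -35.5  46.  101.5]
[0.5349 0.2918 0.16  ]
[0.5325 0.3332 0.0127] [0.5346 0.2937 0.1605]
[[0.0021, -0.0395, 0.1478]]
```

View pics/scene8.png

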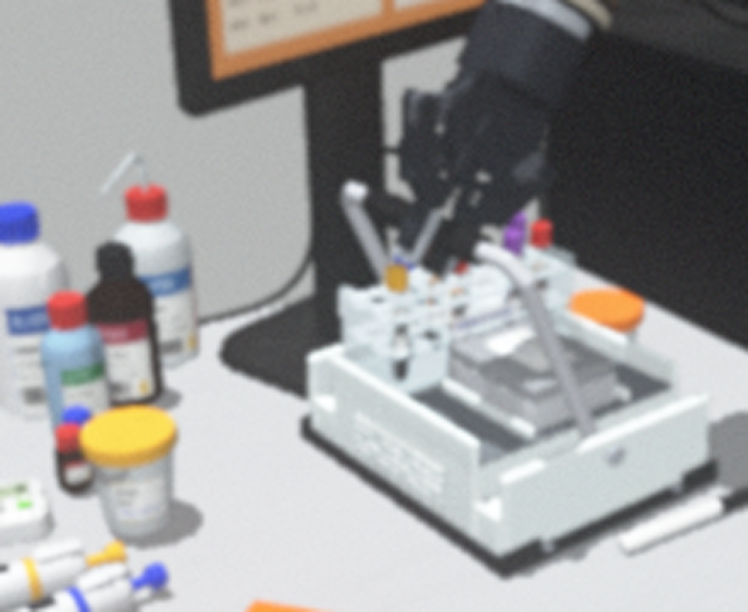

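The handle is at about 64° in the scene view, clear of the tubes. J5 (-35.5) would run out near -59 at the full tool turn, so from here I'll turn the tool at half the handle's rate and let the grip roll in the pads.

```bash
python3 - <<'E'
import numpy as np
ey=np.array([.9986,.0523]); ex=np.array([.0523,-.9986]); H=np.array([.5523,.196])
def tcp(th,ph):
    t=np.radians(th); a=np.radians(27.6-ph); x=-.16*np.cos(t)+.0477*np.sin(a); z=.16*np.sin(t)-.0477*np.cos(a)+.055
    w=H+x*ex-.0126*ey; return np.array([w[0],w[1],z])
th=np.linspace(64,92,9); ph=np.linspace(64,78,9)
q=[tcp(a,b) for a,b in zip(th,ph)]; print(tcp(0,0),q[0].round(4),q[-1].round(4)); print(np.diff(q,axis=0).round(4).tolist())
E
```

```text
[0.53250543 0.33304874 0.01272809] [0.5346 0.2936 0.1604] [0.5381 0.2265 0.1845]
[[0.0004, -0.0077, 0.0049], [0.0004, -0.008, 0.0044], [0.0004, -0.0082, 0.0038], [0.0004, -0.0084, 0.0033], [0.0004, -0.0086, 0.0028], [0.0005, -0.0087, 0.0022], [0.0005, -0.0088, 0.0016], [0.0005, -0.0088, 0.0011]]
```

>>> {"method": "jog_arm", "body": {
  "steps": [
    [[0.0004, -0.0077, 0.0049], [0.058, 0.003, 0], -1],
    [[0.0004, -0.008, 0.0044], [0.058, 0.003, 0], -1],
    [[0.0004, -0.0082, 0.0038], [0.058, 0.003, 0], -1],
    [[0.0004, -0.0084, 0.0033], [0.058, 0.003, 0], -1]
  ]
}}

```text
time: 9.65
tcp_pos: [0.5366, 0.2609, 0.1759]
tool_rot: [139.0, 0.1, -177.1]
ft_force: [3.3, 1.0, -3.0]
gripper_width: 0.0205
```

```bash
python3 -c "
from station import *
s=sense();print(s['joint_pos'].round(1),s['torque'].round(2))"
```

```text
[ 10.6  26.3 -22.6 108.2 -41.8  50.4 111.8] [-0.64 -0.53 -0.47]
```

>>> {"method": "jog_arm", "body": {
  "steps": [
    [[0.0004, -0.0086, 0.0028], [0.058, 0.003, 0], -1],
    [[0.0005, -0.0087, 0.0022], [0.058, 0.003, 0], -1],
    [[0.0005, -0.0088, 0.0016], [0.058, 0.003, 0], -1]
  ]
}}

```text
time: 9.9
tcp_pos: [0.538, 0.2347, 0.183]
tool_rot: [133.8, 0.1, -177.1]
ft_force: [1.9, 1.8, -4.6]
gripper_width: 0.0203
```

```bash
python3 look2.py 9
```

```text
9.9 [0.538  0.2347 0.183 ] [ 1.3376e+02  8.0000e-02 -1.7707e+02] [ 1.9  1.8 -4.6] 0.020289980159727113 [ 16.7  28.1 -23.7 108.3 -45.5  54.2 118.9]
[0.5381 0.2343 0.1829]
```

View pics/scene9.png

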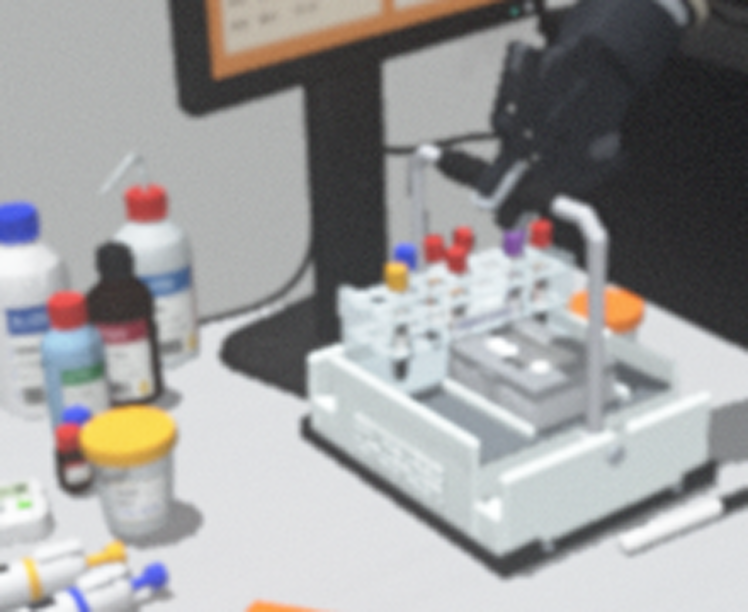

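View pics/wrist9.png

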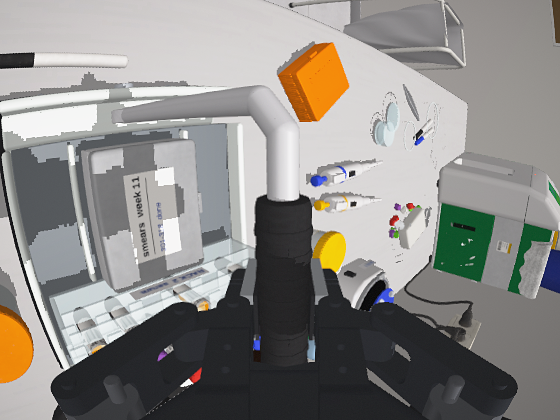

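The handle looks near upright, about 88.5° from the TCP. I'll nudge it to the end stop.

>>> {"method": "jog_arm", "body": {
  "steps": [
    [[0.0005, -0.005, 0.0005], [0, 0, 0], -1],
    [[0, -0.002, 0], [0, 0, 0], -1],
    [[0, 0, 0], [0, 0, 0], -1]
  ]
}}

```text
time: 10.3
tcp_pos: [0.5382, 0.2302, 0.1833]
tool_rot: [133.8, 0.1, -177.0]
ft_force: [6.1, 12.1, -5.7]
gripper_width: 0.0204
```

It's at the end stop (12 N reaction, handle ≈ 90°). I'll relax, open and retreat along the tool axis.

>>> {"method": "jog_arm", "body": {
  "steps": [
    [[0, 0.003, 0], [0, 0, 0], -1],
    [[0, 0, 0], [0, 0, 0], -0.1],
    [[0, 0, 0], [0, 0, 0], -0.1],
    [[0, 0, 0], [0, 0, 0], -0.1],
    [[0, 0, 0], [0, 0, 0], 0],
    [[0, 0, 0], [0, 0, 0], 0]
  ]
}}

```text
time: 10.8
tcp_pos: [0.538, 0.2304, 0.1831]
tool_rot: [133.8, 0.0, -177.1]
ft_force: [0.8, 0.2, -0.5]
gripper_width: 0.0429
```

```bash
python3 look2.py 10
```

```text
10.8 [0.538  0.2304 0.1831] [ 1.3383e+02  1.0000e-02 -1.7708e+02] [ 0.8  0.2 -0.5] 0.04286213390395042 [ 16.9  28.1 -23.5 108.3 -45.3  54.6 119. ]
[0.538  0.2305 0.1831]
```

View pics/wrist10.png

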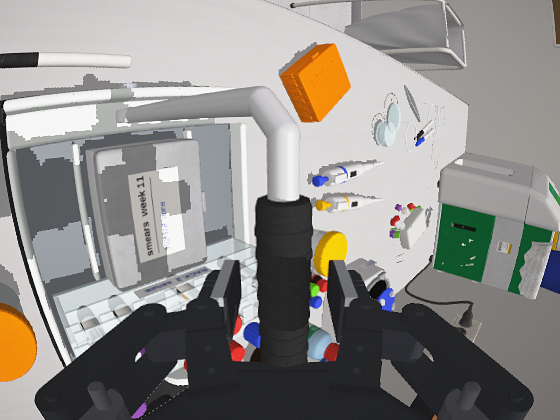

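View pics/scene10.png

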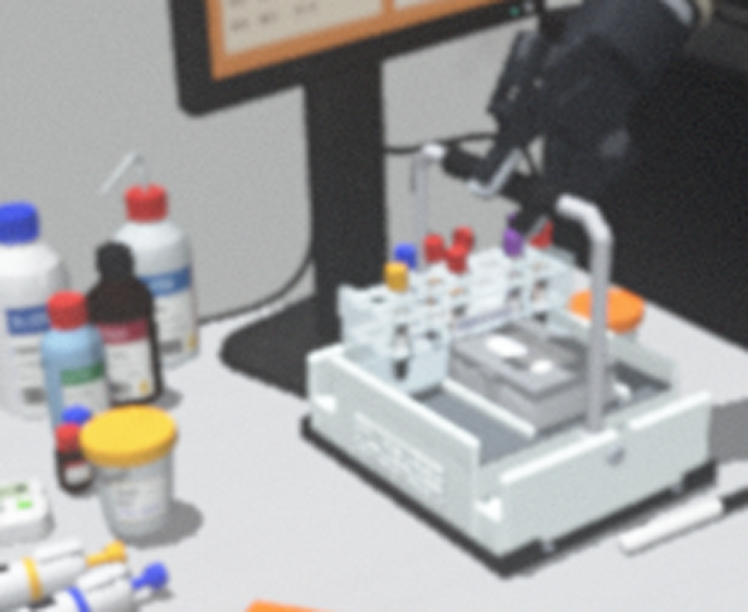

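The pads (cols 238/335) are clear of the grip and the force is zero. Retreating along the tool axis.

>>> {"method": "jog_arm", "body": {
  "steps": [
    [[0, -0.005, 0.005], [0, 0, 0], 0],
    [[0, -0.012, 0.012], [0, 0, 0], 0],
    [[0, -0.015, 0.015], [0, 0, 0], 0],
    [[0, -0.015, 0.015], [0, 0, 0], 0],
    [[0, -0.015, 0.015], [0, 0, 0], 0],
    [[0, -0.012, 0.02], [0, 0, 0], 0],
    [[0, 0, 0.02], [0, 0, 0], 0],
    [[0, 0, 0.01], [0, 0, 0], 0]
  ]
}}

```text
time: 11.62
tcp_pos: [0.5389, 0.1554, 0.2976]
tool_rot: [133.8, 0.2, -177.2]
ft_force: [0.5, 0.7, 1.1]
gripper_width: 0.0424
```

```bash
python3 look2.py 11
```

```text
11.62 [0.5389 0.1554 0.2976] [ 1.3385e+02  1.6000e-01 -1.7719e+02] [0.5 0.7 1.1] 0.04244334554871548 [ 22.7  20.4 -20.6 101.  -41.5  71.  113.9]
[0.538  0.1569 0.2954]
```

View pics/top11.png

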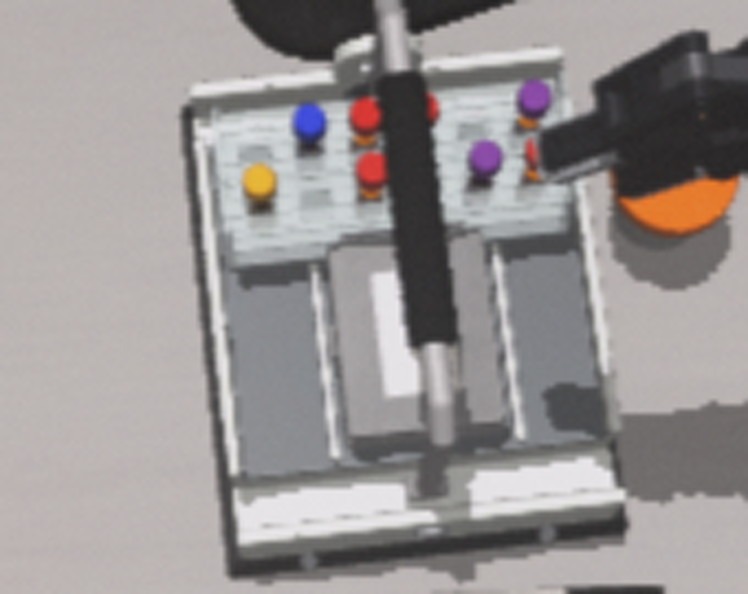

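View pics/scene11.png

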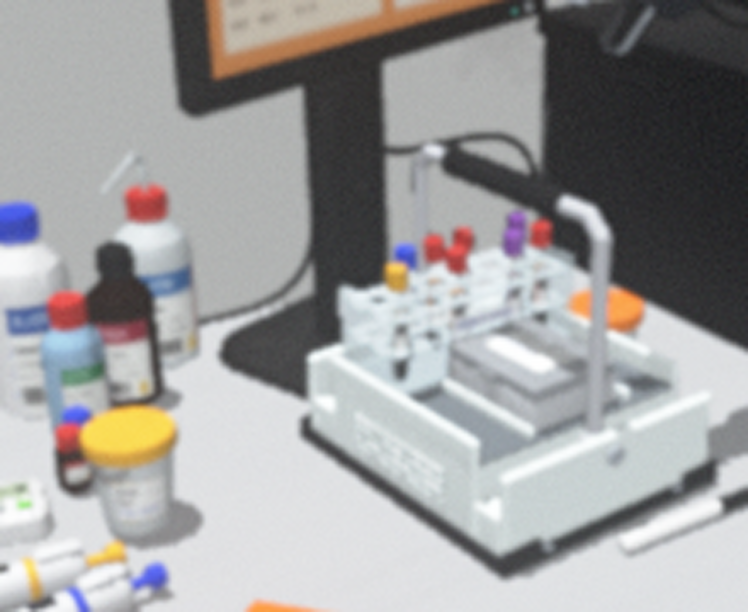

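View pics/wrist11.png

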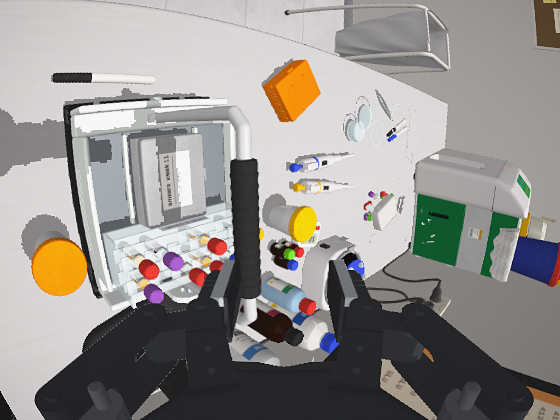

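```bash
python3 - <<'E'
from h import *
f=pickle.load(open("top11.pkl","rb")); W=pts(f)
ey=np.array([.9986,.0523]); ex=np.array([.0523,-.9986]); O=np.array([.5523,.196])
m=(f["color"].max(2)<80)&(abs(W[...,2]-.22)<.02)&(W[...,1]>.16)&(W[...,1]<.24); m[:,:285]=0
vv,uu=np.nonzero(m); print(len(vv),uu.min(),uu.max(),vv.min(),vv.max())
C=[]
for v in range(vv.min()+3,vv.max()-2,6):
    us=uu[vv==v]; p=onz(f,(us.min()+us.max())/2,v,.215)[:2]-O; C.append(((p@ex).round(4),(p@ey).round(4)))
print([tuple(map(float,c)) for c in C]); xs=np.mean([c[0] for c in C]); print("angle",np.degrees(np.arctan2(.16,-xs)))
g=pickle.load(open("scene11.pkl","rb"))
print("expected grip ends upright in scene", [proj(g,(*(O+s*ey),.215)) for s in (-.06,.06)], [((proj(g,(*(O+s*ey),.215))[0]-150)*3.4,(proj(g,(*(O+s*ey),.215))[1]-100)*3.4) for s in (-.06,.06)])
for n,lo,hi,reg in (("cup1",(0,100,150),(80,230,255),(160,215,160,200)),):
    mm=cv2.inRange(f["color"],lo,hi); z=np.zeros_like(mm); z[reg[0]:reg[1],reg[2]:reg[3]]=mm[reg[0]:reg[1],reg[2]:reg[3]]
    v,u=np.nonzero(z); print(n,onz(f,(u.min()+u.max())/2,(v.min()+v.max())/2,.071).round(4))
# box motion since push: left lid edge / label left edge
for k in ("top5","top11"):
    h=pickle.load(open(k+".pkl","rb")); mm=cv2.inRange(h["color"],(195,195,195),(255,255,255))[208:260,286:297]; v,u=np.nonzero(mm); print(k,v.min()+208,v.max()+208,u.min()+286)
print(np.abs(pickle.load(open("top5.pkl","rb"))["color"][208:262,275:290].astype(int)-f["color"][208:262,275:290]).mean())
E
```

```text
679 290 308 158 233Traceback (most recent call last):
  File "<stdin>", line 8, in <module>
    return umr_minimum(a, axis, None, out, keepdims, initial, where)
ValueError: zero-size array to reduction operation minimum which has no identity
```

```bash
python3 - <<'E'
from h import *
f=pickle.load(open("top11.pkl","rb")); W=pts(f)
ey=np.array([.9986,.0523]); ex=np.array([.0523,-.9986]); O=np.array([.5523,.196])
m=(f["color"].max(2)<80)&(abs(W[...,2]-.22)<.02)&(W[...,1]>.16)&(W[...,1]<.24); m[:,:285]=0
vv,uu=np.nonzero(m)
C=[]
for v in range(174,232,6):
    us=uu[vv==v]
    if len(us)<4: continue
    p=onz(f,(us.min()+us.max())/2,v,.215)[:2]-O; C.append(((p@ex).round(4),(p@ey).round(4)))
print([tuple(map(float,c)) for c in C]); xs=np.mean([c[0] for c in C]); print("angle",np.degrees(np.arctan2(.16,-xs)))
g=pickle.load(open("scene11.pkl","rb"))
print("expected grip ends in scene crop",[((proj(g,(*(O+s*ey),.215))[0]-150)*3.4,(proj(g,(*(O+s*ey),.215))[1]-100)*3.4) for s in (-.06,.06)])
mm=cv2.inRange(f["color"],(0,100,150),(80,230,255)); z=np.zeros_like(mm); z[160:215,160:200]=mm[160:215,160:200]
v,u=np.nonzero(z); print("cup1",onz(f,(u.min()+u.max())/2,(v.min()+v.max())/2,.071).round(4))
for k in ("top5","top11"):
    h=pickle.load(open(k+".pkl","rb")); q=cv2.inRange(h["color"],(195,195,195),(255,255,255))[208:260,286:297]; v,u=np.nonzero(q); print(k,v.min()+208,v.max()+208,u.min()+286)
crop(g,270,165,350,240,8,"pics/s11z.png")
E
```

```text
[(-0.0003, 0.0567), (0.0002, 0.0446), (-0.0003, 0.0327), (0.0002, 0.0207), (0.0007, 0.0088), (0.0002, -0.0029), (-0.0002, -0.0146), (0.0003, -0.0263), (0.0007, -0.038), (0.0012, -0.0496)]
angle 90.09668653615174
expected grip ends in scene crop [(np.float64(566.2311870137452), np.float64(204.2903300956112)), (np.float64(452.5506220065888), np.float64(158.88998469900514))]
cup1 [0.6328 0.4486 0.071 ]
top5 216 244 289
top11 217 244 289
```

View pics/s11z.png

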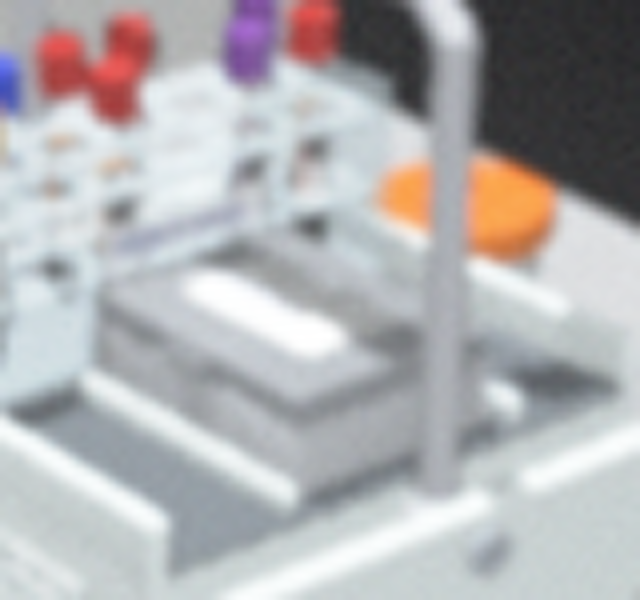

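```bash
python3 - <<'E'
from station import *
print(sense()["ft_force"]); print(close_job())
E
```

```text
[-0.28193222 -0.45233131 -0.79709826]
the job is handed in; nothing more can be done
None
```

The job is handed in at about 11.7 s of the 45 s. The slide box is against the tube rack and the carry handle is fully upright.

**What I did:** I pushed the box with the shut fingers until it stopped hard, at about 7 N. I then gripped the folded handle, swung it up through its clicks to the end stop (about 12 N there), released it and backed away.

**Last checks:**
- **Handle:** the top view puts it at about 90.1°. It stayed put after release.
- **Box:** it is flat and squared up in all views, and it did not move while the handle was swung.
- **Cups:** cup 1 reads the same position as at the start. I checked cup 2 only by eye; it is standing where it was.
- **Robot:** it is touching nothing, with wrist force under 1 N.

**What disagreed:**
- **Fingertips:** the cameras put the shut fingertips about 25–29 mm behind the reported TCP, not 11 mm ahead as stated. I worked from the camera values.
- **Flush distance:** the box's label moved 19.4 mm against an estimated 20.8 mm gap. That is within my measuring error. The hard stop at 0.467 m, where I had predicted contact, and the close-up views support it being flush.

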